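Sort the light sleeves on the lamp port, then hold the filter selector at the third click

ROBOT

A 6-joint arm with a two-finger parallel gripper is mounted at the origin on the work surface. World frame = base frame: x ahead of the robot, y to its left, z up, the work surface at z = 0. Lengths are in m, angles in rad, forces in N, time in s.
With the tool pointing down it reaches from about 0.375 to 0.75 m from the base axis. Payload 9 kg.
Tool frame: the origin (TCP) lies between the finger pads; the fingertips stand 11 mm ahead of it and the grasp point (between the pads) lies 8 mm behind it; y points along the fingers, z is the direction in which the jaws open and shut, and the axes are right-handed (so a half turn about y gives the same grasp; the last joint's range is limited). The gripper opens to 85 mm and grips with 20 to 120 N. Pads are 22 mm wide; open, the fingers measure 114 mm over their backs; the gripper's body (76 mm by 85 mm) begins 54 mm behind the grasp point. The pads swing forward as they close: fully open they stand 13 mm farther back than shut.
Start: joints at [-1.449, 0.104, 0.097, 1.564, 0, 1.353], TCP at [0.2, -0.566, 0.242] pointing down, gripper open.
Joint ranges: [-2.99, 2.99], [-0.84, 1.86], [-1.1, 1.16], [-1.84, 2.11], [-1.51, 1.56], [-3.14, 3.14]. Speed limits (rad/s): [2.22, 2.22, 2.57, 3.14, 3.14, 3.14].

INTERFACE

Orientations are given as a unit quaternion [w, x, y, z].
In Python, from bench import get_obs, camera, get_calibration, finish_job gives the robot as it stands.
- The arm moves only by the tool carry_out, never from a script. Its argument "moves" is a list of rows, each an object of numbers: "tx", "ty", "tz": the shift along the world's x, y, z in m; "ax", "ay", "az": the turn, a rotation vector about the world's x, y, z in rad. A call has 1 to 8 rows; each row shifts and turns the commanded pose from where the row before left it; what a row does not reach is not made up. A row lasts 1/10 s, in which the tool goes at most 50 mm and 8.59 degrees, less where a joint would pass 70% of its speed; a pose out of reach is approached as far as the arm can. A call with a gripper value outside its range is refused whole. "claw" is the opening, from -1 (shut) to 1 (fully open), set as the call begins (left out, the last holds). The fingers move at their own pace and stop on an object; the grip force is fixed at half the most. Time passes only in rows, so rows that do not move let the fingers close. It gives the time, the measured TCP pose, the force and the opening at its end, in the units of the state.
- get_obs(): the state, without advancing time (a new reading comes with each control period).
- camera(name): name is "scene" or "top"; returns the picture (384x512x3 uint8, red, green, blue); there is no depth.
- get_calibration(name): a dict with "fov_y" (degrees; the focal length in pixels is half the picture's height over the tangent of half this angle, whatever the lens; pixels are square), "cx", "cy" (the principal point, pixels), "R" (3x3) and "t" (3): a world point X has camera coordinates R X + t. Camera axes: x right, y down, z forward; pixel columns grow to the right and rows downward; lengths in m; the calibration is good to about 2 mm. A picture is of the moment at which its call begins. get_calibration takes no time and is no camera call.
- finish_job(): hands the job in, once; it reports no verdict.
The state is a dict: "t": time; "qpos": joint angles; "qvel": joint speeds; "joint_efforts": joint torques, N m; "tcp_pos": TCP position; "eef_rot": TCP orientation; "wrist_force": force on the tool from outside, world axes, zero at the start; "torque": the same for the moment, N m; "gripper_width": finger opening in m.
Only numpy, scipy, OpenCV 4.12 (cv2) and the standard library are available. Lean on these libraries where they do the work, as an engineer would, in place of code of your own. Each camera call takes 0.05 s, during which the arm holds its last target.

TASK

Of the two aluminium sleeves, slide the one whose bore fits over the lamp unit's port, fully down onto the housing, and stand the one that is too narrow upright in the steel tray. Then turn the black spring-return selector knob clockwise by feel, three clicks from its rest, without going on towards the fourth, and finish while still holding it there with the gripper: it springs back if let go, and the picture is taken while you hold. Leave the clear dish, the amber bottle and the slide case where they are.

Things in the scene. Friction and masses are not known exactly. Their poses are not given: they have to be found in the camera images.
- unit: Lamp unit, fixed: low ivory box with grey top, 130 (x) by 250 (y) mm, top face 50 mm above the bench. Origin: centre of its underside. Its z is up. On its top stand the port (at +65 mm along the unit's y) and the selector knob (at -65 mm along the unit's y).
- port_seat (a point): Centre of the foot of the port, at the level of the unit's top face; axes as the unit's. The port is a plain round steel post 24 mm in diameter and 28 mm high above the top face, its upper 5 mm tapering to 18 mm. A sleeve is fully home when its underside rests on the top face.
- knob_axis (a point): Point on the selector knob's upright axis at the level of the unit's top face; axes as the unit's. The knob is a black disc 48 mm in diameter and 8 mm high carrying a grip bar (knob_bar). On the top face round it six white marks lie on a 40 mm radius: a long one at rest, then one for each stop, clockwise seen from above; the white line on the bar points to them.
- knob_bar (a point): Black grip bar of the selector knob, turning with it: 46 mm long (its x), 14 mm thick (its y), 38 mm high; origin on the knob's axis at the bar's underside, 8 mm above the unit's top face, so the bar's top is 46 mm above the top face (96 mm above the bench). The white line is on its -x half. At rest its x axis is parallel to the unit's x axis.
- selector (a joint): Turn of the selector knob in rad: 0 at rest (against its stop), growing clockwise seen from above. Clicks every 22.5 degrees (0.393 rad): first stop 0.393, second 0.785, third 1.178, fourth 1.571, fifth 1.963 (end of travel about 2.0). A return spring of about 0.08 N m at rest, 0.12 N m at the third stop, always drives it back to 0 when let go; each click adds a ripple of about 0.05 N m: the resistance rises after each stop and falls to the next.
- sleeve_wide: Loose plain aluminium sleeve (tube), outside 40 mm diameter, 45 mm high, bore 27 mm: it fits the port. 83 g. Stands upright on the bench at the start; origin: centre of its underside; z along its axis, up.
- sleeve_narrow: Loose plain aluminium sleeve (tube), outside 40 mm diameter, 45 mm high, bore 20 mm: too narrow for the port. 115 g. Stands upright on the bench at the start; origin: centre of its underside; z along its axis, up. The two sleeves may stand in either place.
- tray: Fixed open steel tray, 140 by 140 mm outside, 22 mm high, walls and floor 3 mm thick. Origin: centre of its underside; z up.
- dish: Bystander: flat clear dish with lid, 90 mm diameter, 16 mm high, loose; origin: centre of its underside.
- reagent: Bystander: small amber bottle, 44 mm diameter, 85 mm high, loose; origin: centre of its underside.
- slide_case: Bystander: closed blue slide case, 90 by 100 mm, 32 mm high, loose; origin: centre of its underside.
Things that resemble listed ones, but are neither listed nor needed, are in the scene too. Leave any green look-alike of the sleeve_narrow alone. What is meant by the tray is not pink, and is the larger of those in its own colour.

How it is judged:
On the way, in this order (a step that is already met when the one before it is completed fails the run):
1. the sleeve that fits is let go fully home on the port and the narrow one stands let go in the tray (z of sleeve_wide in the frame of port_seat between -0.003 and 0.004 m and horizontal distance between sleeve_wide and port_seat below 0.004 m and angle between sleeve_wide's own z axis and vertical below 0.06 rad and x of sleeve_narrow in the frame of tray between -0.055 and 0.055 m and y of sleeve_narrow in the frame of tray between -0.055 and 0.055 m and z of sleeve_narrow in the frame of tray between -0.002 and 0.01 m and angle between sleeve_narrow's own z axis and vertical below 0.1 rad and contact force between the fingers and sleeve_wide below 0.1 N and contact force between the fingers and sleeve_narrow below 0.1 N), for 0.2 s.
2. the selector knob is held by the fingers at the third stop (value of joint selector between 1.0781 and 1.2781 rad and contact force between the fingers and selector above 1 N), for 0.3 s.
At the end, for the whole second after the job is handed in: Fingers bear on the grip bar (over 1 N), selector still within 0.1 rad of 1.178; wide sleeve upright on the port, within 4 mm of fully down and centred; narrow sleeve upright on the tray floor, within 55 mm of its middle along each side; both sleeves untouched and at rest (all of step 1 and all of step 2 and linear speed of each of sleeve_wide, sleeve_narrow below 0.02 m/s and velocity of joint selector between -0.1 and 0.1 rad/s); the arm keeps its last pose, push and grip.
It fails at once if the selector is turned more than half way to the fourth stop (value of joint selector above 1.37445 rad).
It fails at once if the flat clear dish is moved more than 20 mm (distance of dish from where it was at the start of the episode above 0.02 m).
It fails at once if the amber bottle is moved more than 20 mm (distance of reagent from where it was at the start of the episode above 0.02 m).
It fails at once if the slide case is moved more than 20 mm (distance of slide_case from where it was at the start of the episode above 0.02 m).
It also fails if it takes over 72 s, if anything falls off the work surface, if the arm or the gripper's body presses on something with over 40 N, if the wrist force passes 120 N, or if a joint passes its speed limit or range.

## Working session

There is one attempt and no reset: what is moved stays moved. The work goes in short steps, Python scripts to look and compute and a tool call to move; the robot and the scene stay as the last step left them, time stands still between calls to the robot, and variables do not carry over. Pictures are saved under pics/ and viewed, and the job is handed in when it is done.

Besides the shell and the picture viewer there is one more tool, called after "Call:" by a JSON object that holds its "op" and its "data", one argument or row to a line. carry_out: Moves the arm, as the interface text tells. Its arguments: {"type":"object","properties":{"moves":{"type":"array","items":{"type":"object","properties":{"tx":{"type":"number"},"ty":{"type":"number"},"tz":{"type":"number"},"ax":{"type":"number"},"ay":{"type":"number"},"az":{"type":"number"}}}},"claw":{"type":"number"}},"required":["moves"]}

```bash
ls; mkdir -p pics; python3 - <<'E'
from bench import *
import cv2,json
for n in ("scene","top"):
    im=camera(n); cv2.imwrite(f"pics/{n}0.png",im[:,:,::-1]); 
    c=get_calibration(n); print(n,c)
print(get_obs())
E
```

```text
pics
scene {'fov_y': 56.55273010857453, 'cx': 253.10914930751935, 'cy': 192.94580853243664, 'R': array([[ 0.72427072,  0.68935885, -0.01470702],
       [ 0.58506584, -0.62570312, -0.5159395 ],
       [-0.36486969,  0.3650753 , -0.85649877]]), 't': array([-0.47341076, -0.24368428,  1.0692315 ])}
top {'fov_y': 49.670249288761916, 'cx': 250.38706095121705, 'cy': 190.1898177484118, 'R': array([[-0.01710108, -0.99974763, -0.01456796],
       [-0.99463036,  0.01849731, -0.10182487],
       [ 0.10206864,  0.01274842, -0.99469567]]), 't': array([0.12742661, 0.55147639, 0.96326132])}
{'t': 0.1, 'qpos': array([-1.44870579e+00,  1.04626315e-01,  9.65469194e-02,  1.56391568e+00,
        1.79160200e-05,  1.35308602e+00]), 'qvel': array([-1.90520068e-03, -1.48427024e-03, -8.88372163e-05,  1.56114548e-04,
        2.41913374e-03,  1.21735962e-03]), 'joint_efforts': array([ 6.41675593e-03, -5.58207071e+01,  5.04719567e+01,  1.28050282e-02,
       -2.32506682e-04, -1.24576061e-05]), 'tcp_pos': array([ 0.1999516 , -0.5653946 ,  0.24160779]), 'eef_rot': array([ 0.11958715, -0.11953398,  0.69734849, -0.69650242]), 'wrist_force': array([ 0.52319563,  0.76702082, -0.20073041]), 'torque': array([ 0.02013037,  0.00831735, -0.01394583]), 'gripper_width': 0.08519952699666104}
```

View pics/scene0.png

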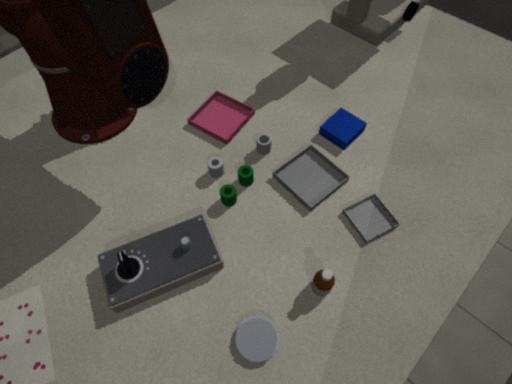

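View pics/top0.png

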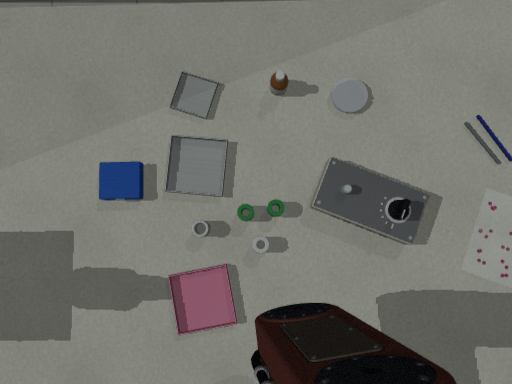

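Scene view: port (185,242), knob (128,265), silver sleeves at (216,165) and (263,143), green look-alikes at (246,175)/(229,195), large grey tray (310,177), smaller grey tray (370,218), pink tray (221,116). In the top view: port (347,189), knob (398,209), silver sleeves (201,229) and (261,244), green (246,212)/(275,208), large tray (197,166), small tray (195,95), pink tray (203,299). I choose the silver sleeves and the large grey tray, and check them in close crops.

```bash
python3 - <<'E'
import cv2,numpy as np
t=cv2.imread("pics/top0.png"); s=cv2.imread("pics/scene0.png")
def c(i,x,y,w,h): return cv2.resize(i[y:y+h,x:x+w],(400,300),interpolation=cv2.INTER_CUBIC)
a=np.hstack([c(t,180,205,100,75)[:, :],c(t,310,150,132,99)])
b=np.hstack([c(s,190,120,100,75),c(s,95,210,132,99)])
cv2.imwrite("pics/crop0.png",np.vstack([a,b]))
E
```

```text
(no output)
```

View pics/crop0.png

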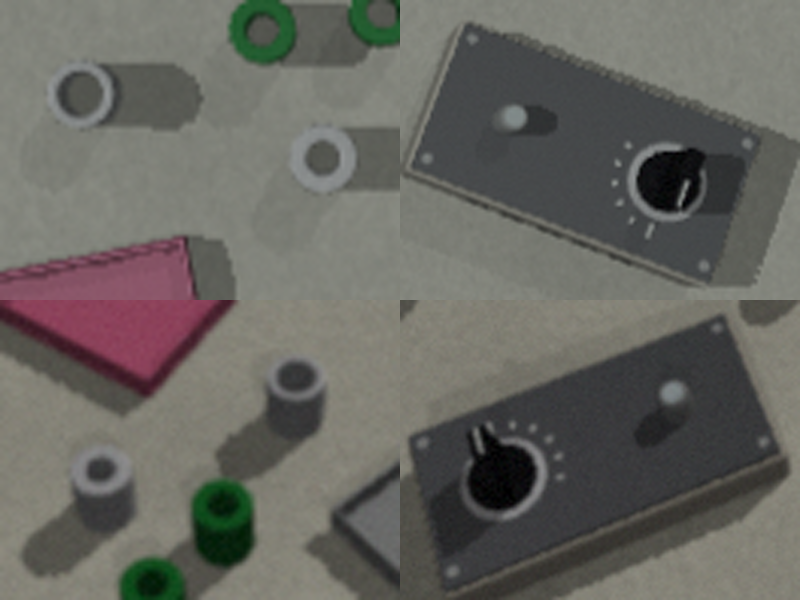

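The crops show the wide bore at top (201,229)/scene (263,143), and the narrow bore at top (261,244)/scene (216,165). The white line points at the long rest mark. Now measuring.

```bash
cat > h.py <<'E'
import numpy as np,cv2
from bench import *
def ray(n,u,v):
    c=get_calibration(n); f=192/np.tan(np.radians(c['fov_y']/2))
    d=c['R'].T@np.array([(u-c['cx'])/f,(v-c['cy'])/f,1]); o=-c['R'].T@c['t']; return o,d
def onz(n,u,v,z):
    o,d=ray(n,u,v); return o+d*(z-o[2])/d[2]
def proj(n,X):
    c=get_calibration(n); f=192/np.tan(np.radians(c['fov_y']/2)); p=c['R']@np.array(X)+c['t']
    return np.array([f*p[0]/p[2]+c['cx'],f*p[1]/p[2]+c['cy']])
def tri(u1,u2):
    o1,d1=ray('top',*u1);o2,d2=ray('scene',*u2)
    s=np.linalg.lstsq(np.c_[d1,-d2],o2-o1,rcond=None)[0]
    a=o1+s[0]*d1;b=o2+s[1]*d2; return (a+b)/2,np.linalg.norm(a-b)
E
python3 - <<'E'
from h import *
np.set_printoptions(precision=4,suppress=True)
t=cv2.imread("pics/top0.png"); s=cv2.imread("pics/scene0.png")
def blobs(n,im,x,y,r,th):
    g=cv2.cvtColor(im,cv2.COLOR_BGR2GRAY)[y-r:y+r,x-r:x+r]; g=cv2.resize(g,None,fx=8,fy=8,interpolation=cv2.INTER_CUBIC)
    m=(g>th).astype(np.uint8); cs,_=cv2.findContours(m,cv2.RETR_EXTERNAL,cv2.CHAIN_APPROX_NONE)
    for c in cs:
        if cv2.contourArea(c)<64*25: continue
        e=cv2.fitEllipse(c); p=(np.array(e[0])+.5)/8-.5+[x-r,y-r]; print(n,p,np.array(e[1])/8,cv2.contourArea(c)/64)
        for z in(0.045,0.078): print('  ',z,onz(n,*p,z))
for th in (140,150): 
  print(th)
  blobs('top',t,201,229,13,th);blobs('top',t,261,244,13,th)
  blobs('scene',s,263,139,14,th-10);blobs('scene',s,216,161,14,th-10)
  blobs('top',t,347,189,7,th)
for a,b in (((201,229),(264,139)),((261,244),(215.5,161))): print(tri(a,b))
# unit top screws/corners mask
for n,im,(x,y) in (('top',t,(372,170)),('scene',s,(150,280))):
    g=cv2.cvtColor(im,cv2.COLOR_BGR2GRAY); hsv=cv2.cvtColor(im,cv2.COLOR_BGR2HSV)
    print(n,im[y,x],im[y+8,x])
E
```

```text
140
scene [272.548  137.1349] [6.7159 9.4042] 35.0234375
   0.045 [0.4794 0.2592 0.045 ]
   0.078 [0.4971 0.2379 0.078 ]
scene [260.5757 129.2274] [10.6816 27.6973] 160.8828125
   0.045 [0.4372 0.2576 0.045 ]
   0.078 [0.4568 0.2364 0.078 ]
150
(array([0.4651, 0.2366, 0.0448]), np.float64(0.006119354481136572))
(array([0.4276, 0.0968, 0.0515]), np.float64(0.004791396646074872))
top [89 96 94] [72 71 69]
scene [60 58 58] [54 50 51]
```

```bash
python3 - <<'E'
import cv2,numpy as np
t=cv2.imread("pics/top0.png"); s=cv2.imread("pics/scene0.png")
def c(i,x,y): return cv2.resize(i[y:y+99,x:x+132],(792,594),interpolation=cv2.INTER_CUBIC)
cv2.imwrite("pics/cu.png",c(t,310,150));cv2.imwrite("pics/ct.png",c(t,140,120))
E
```

```text
(no output)
```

View pics/cu.png

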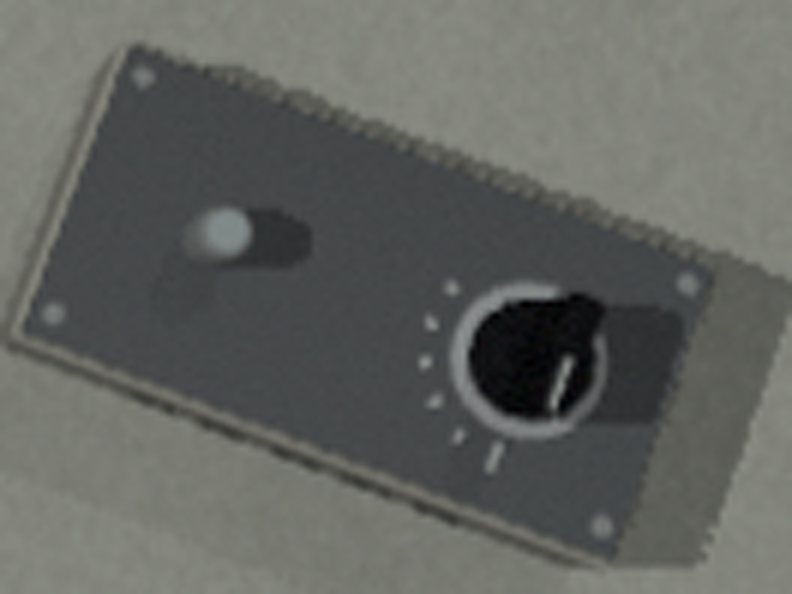

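View pics/ct.png

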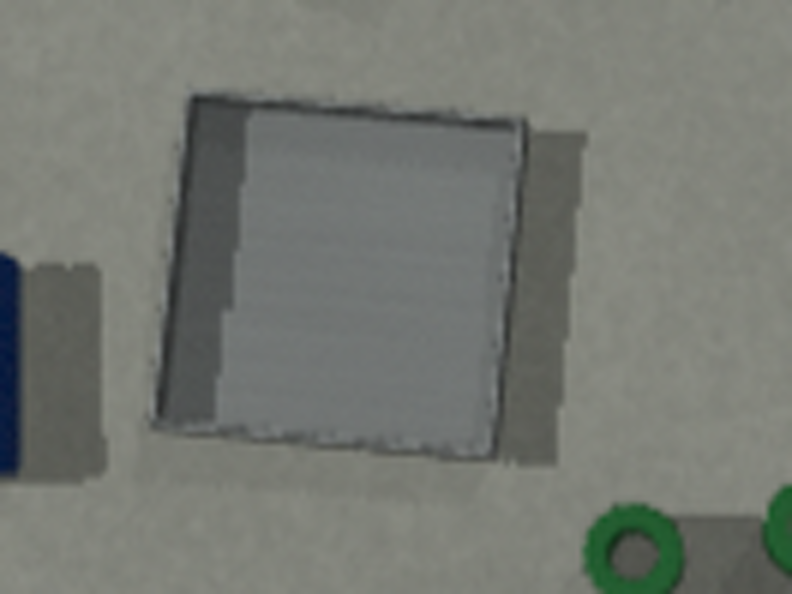

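```bash
python3 - <<'E'
import cv2,numpy as np
s=cv2.imread("pics/scene0.png")
def c(x,y): return cv2.resize(s[y:y+99,x:x+132],(792,594),interpolation=cv2.INTER_CUBIC)
cv2.imwrite("pics/su.png",c(95,212));cv2.imwrite("pics/st.png",c(250,130))
E
```

```text
(no output)
```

View pics/su.png

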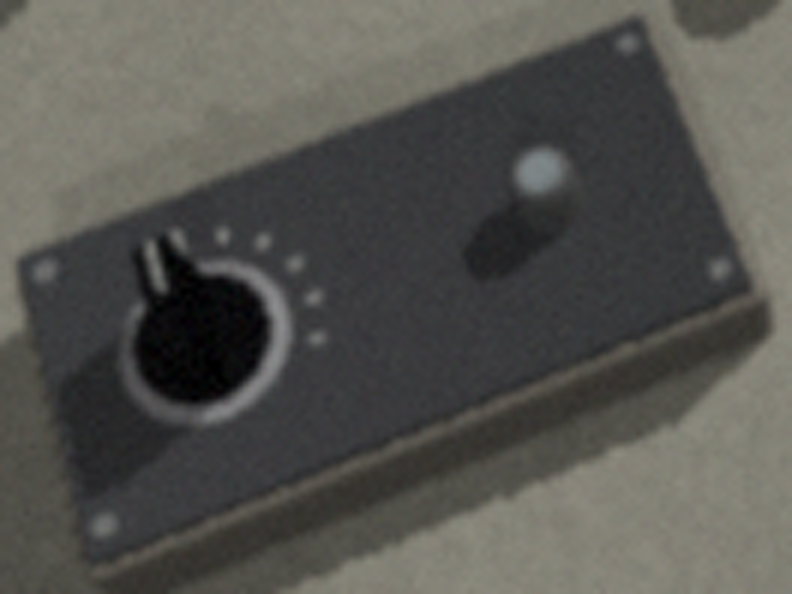

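View pics/st.png

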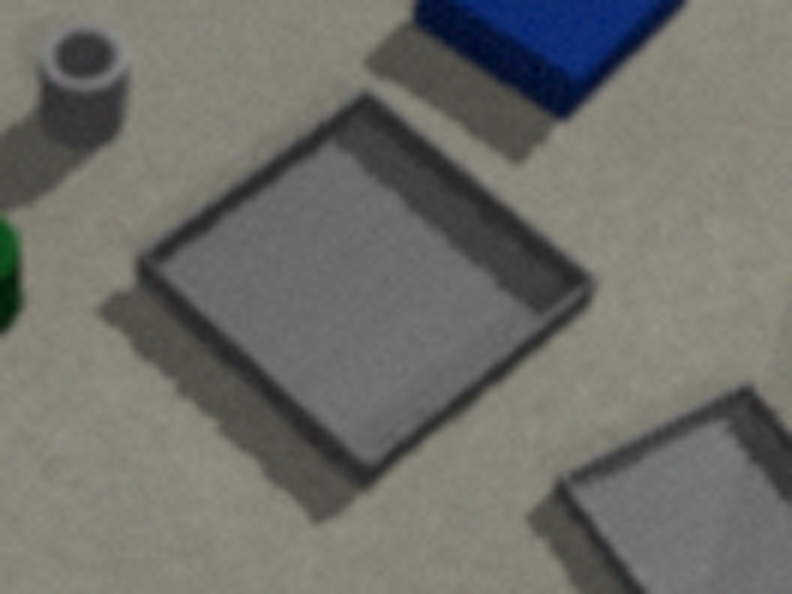

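```bash
python3 - <<'E'
from h import *
np.set_printoptions(precision=4,suppress=True)
T=lambda p,o,k=6:(np.array(p)+.5)/k-.5+np.array(o)
P=[('scr52',T((52,314),(310,150)),T((628,42),(95,212)),.05),('scr143',T((143,76),(310,150)),T((720,267),(95,212)),.05),
('scr687',T((687,284),(310,150)),T((104,525),(95,212)),.05),('scr601',T((601,527),(310,150)),T((45,270),(95,212)),.05),
('port',T((229,230),(310,150)),T((541,170),(95,212)),.078),
('trTL',T((192,97),(140,120)),T((590,285),(250,130)),.022),('trTR',T((525,122),(140,120)),T((370,480),(250,130)),.022),
('trBR',T((495,458),(140,120)),T((143,265),(250,130)),.022),('trBL',T((155,428),(140,120)),T((366,97),(250,130)),.022),
('wide',T((82,95),(180,205),4),T((295,78),(190,120),4),.045),('narrow',T((323,159),(180,205),4),T((102,168),(190,120),4),.045)]
for n,a,b,z in P:
    X,g=tri(a,b); print(n,a,b,X,'gap %.4f'%g,onz('top',*a,z)[:2],onz('scene',*b,z)[:2])
import pickle; pickle.dump(P,open('P.pkl','wb'))
E
```

```text
scr52 [318.25   201.9167] [199.25   218.5833] [ 0.5212 -0.0396  0.0525] gap 0.0007 [ 0.5211 -0.0403] [ 0.5202 -0.0387]
scr143 [333.4167 162.25  ] [214.5833 256.0833] [ 0.6135 -0.078   0.0535] gap 0.0008 [ 0.6139 -0.079 ] [ 0.6125 -0.077 ]
scr687 [424.0833 196.9167] [111.9167 299.0833] [ 0.5282 -0.2848  0.0526] gap 0.0003 [ 0.5283 -0.2859] [ 0.527  -0.2849]
scr601 [409.75   237.4167] [102.0833 256.5833] [ 0.4357 -0.2464  0.0524] gap 0.0007 [ 0.4354 -0.2476] [ 0.4344 -0.2462]
port [347.75   187.9167] [184.75   239.9167] [ 0.5499 -0.1024  0.0809] gap 0.0019 [ 0.5497 -0.1039] [ 0.5492 -0.1012]
trTL [171.5833 135.75  ] [347.9167 177.0833] [0.6936 0.3098 0.0171] gap 0.0013 [0.692  0.3083] [0.6952 0.307 ]
trTR [227.0833 139.9167] [311.25   209.5833] [0.6825 0.1743 0.0107] gap 0.0031 [0.6788 0.1724] [0.6863 0.1699]
trBR [222.0833 195.9167] [273.4167 173.75  ] [0.5442 0.1886 0.0122] gap 0.0046 [0.5418 0.186 ] [0.5498 0.1853]
trBL [165.4167 190.9167] [310.5833 145.75  ] [0.5582 0.3257 0.0143] gap 0.0027 [0.5564 0.323 ] [0.5621 0.3215]
wide [200.125 228.375] [263.375 139.125] [0.4652 0.2371 0.0444] gap 0.0019 [0.4646 0.2363] [0.4661 0.2375]
narrow [260.375 244.375] [215.125 161.625] [0.4261 0.0975 0.0469] gap 0.0030 [0.4252 0.0963] [0.4259 0.0995]
```

Call:
{"op": "carry_out", "data": {
  "moves": [
    {"tx":0.031,"ty":0.033,"az":0.14},
    {"tx":0.031,"ty":0.033,"az":0.14},
    {"tx":0.031,"ty":0.033,"az":0.14},
    {"tx":0.031,"ty":0.033,"az":0.14},
    {"tx":0.031,"ty":0.033,"az":0.14},
    {"tx":0.031,"ty":0.033,"az":0.14},
    {"tx":0.031,"ty":0.033,"az":0.14},
    {"tx":0.031,"ty":0.033,"az":0.14}
  ],
  "claw": 1
}}

```text
invalid input at $.moves[0]: expected keys tx, ty, tz, ax, ay, az
```

Call:
{"op": "carry_out", "data": {
  "moves": [
    {"ty":0.045,"az":0.14},
    {"ty":0.045,"az":0.14},
    {"ty":0.045,"az":0.14},
    {"ty":0.045,"az":0.14},
    {"ty":0.045,"az":0.14},
    {"ty":0.045,"az":0.14},
    {"ty":0.045,"az":0.14},
    {"ty":0.045,"az":0.14}
  ]
}}

```text
invalid input at $.moves[0]: expected keys tx, ty, tz, ax, ay, az
```

All keys are needed.

Call:
{"op": "carry_out", "data": {
  "moves": [
    {"tx":0.031,"ty":0.033,"tz":0,"ax":0,"ay":0,"az":0.14},
    {"tx":0.031,"ty":0.033,"tz":0,"ax":0,"ay":0,"az":0.14},
    {"tx":0.031,"ty":0.033,"tz":0,"ax":0,"ay":0,"az":0.14},
    {"tx":0.031,"ty":0.033,"tz":0,"ax":0,"ay":0,"az":0.14},
    {"tx":0.031,"ty":0.033,"tz":0,"ax":0,"ay":0,"az":0.14},
    {"tx":0.031,"ty":0.033,"tz":0,"ax":0,"ay":0,"az":0.14},
    {"tx":0.031,"ty":0.033,"tz":0,"ax":0,"ay":0,"az":0.14},
    {"tx":0.031,"ty":0.033,"tz":0,"ax":0,"ay":0,"az":0.14}
  ],
  "claw": 1
}}

```text
t: 0.9
tcp_pos: [0.4489, -0.3, 0.2421]
eef_rot: [0.473, -0.473, 0.526, -0.526]
wrist_force: [-0.2, -0.2, -0.1]
gripper_width: 0.0856
```

Call:
{"op": "carry_out", "data": {
  "moves": [
    {"tx":0,"ty":0.045,"tz":0,"ax":0,"ay":0,"az":0.14},
    {"tx":0,"ty":0.045,"tz":0,"ax":0,"ay":0,"az":0.14},
    {"tx":0,"ty":0.045,"tz":0,"ax":0,"ay":0,"az":0.14},
    {"tx":0,"ty":0.045,"tz":0,"ax":0,"ay":0,"az":0.14},
    {"tx":0,"ty":0.045,"tz":0,"ax":0,"ay":0,"az":0.14},
    {"tx":0,"ty":0.045,"tz":0,"ax":0,"ay":0,"az":0.14},
    {"tx":0,"ty":0.045,"tz":0,"ax":0,"ay":0,"az":0.14},
    {"tx":0,"ty":0.045,"tz":0,"ax":0,"ay":0,"az":0.14}
  ]
}}

```text
t: 1.7
tcp_pos: [0.4475, 0.0601, 0.2422]
eef_rot: [0.68, -0.68, 0.194, -0.194]
wrist_force: [1.4, -0.0, 0.3]
gripper_width: 0.0856
```

Call:
{"op": "carry_out", "data": {
  "moves": [
    {"tx":0.0045,"ty":0.0442,"tz":0,"ax":0,"ay":0,"az":0.085},
    {"tx":0.0045,"ty":0.0442,"tz":0,"ax":0,"ay":0,"az":0.085},
    {"tx":0.0045,"ty":0.0442,"tz":0,"ax":0,"ay":0,"az":0},
    {"tx":0.0045,"ty":0.0442,"tz":0,"ax":0,"ay":0,"az":0},
    {"tx":0,"ty":0,"tz":-0.04,"ax":0,"ay":0,"az":0},
    {"tx":0,"ty":0,"tz":-0.04,"ax":0,"ay":0,"az":0},
    {"tx":0,"ty":0,"tz":-0.03,"ax":0,"ay":0,"az":0},
    {"tx":0,"ty":0,"tz":0,"ax":0,"ay":0,"az":0}
  ]
}}

```text
t: 2.5
tcp_pos: [0.4629, 0.2346, 0.1276]
eef_rot: [-0.693, 0.695, -0.14, 0.135]
wrist_force: [-0.2, -0.3, -0.6]
gripper_width: 0.0855
```

```bash
python3 - <<'E'
from h import *
import cv2
o=get_obs(); print(o['tcp_pos'],o['eef_rot'],o['qpos'],o['wrist_force'],o['torque'])
from scipy.spatial.transform import Rotation as R
q=o['eef_rot']; print(R.from_quat([q[1],q[2],q[3],q[0]]).as_matrix())
s=camera('scene')[:,:,::-1]; cv2.imwrite("pics/s1.png",cv2.resize(s[80:230,170:370],(800,600)))
E
```

```text
[0.46289848 0.23456155 0.12759317] [-0.69250083  0.69470201 -0.14004976  0.13497327] [ 2.16583726e-01 -1.24174914e-01 -3.37771220e-01  1.36502508e+00
  2.48044495e-05  6.08022200e-01] [-0.22232807 -0.26546764 -0.56713913] [-0.07150411  0.01495522 -0.01828288]
[[ 0.92433656 -0.0076475   0.38150155]
 [-0.3815239  -0.00165732  0.92435749]
 [-0.00643675 -0.99996938 -0.00444963]]
```

View pics/s1.png

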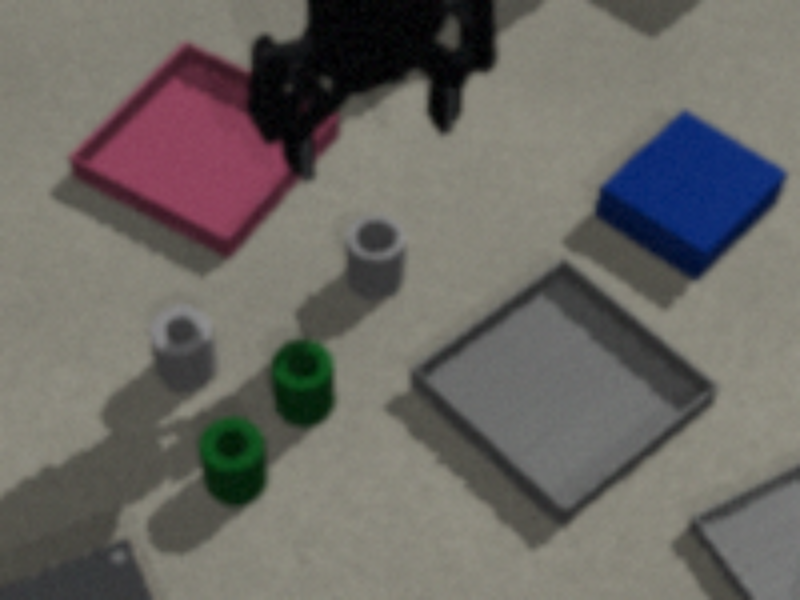

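The gripper is above the wide sleeve, which stands clear of everything; the small offset is corrected while descending.

Call:
{"op": "carry_out", "data": {
  "moves": [
    {"tx":0.0026,"ty":0.0022,"tz":0,"ax":0,"ay":-0.007,"az":0},
    {"tx":0,"ty":0,"tz":-0.035,"ax":0,"ay":0,"az":0},
    {"tx":0,"ty":0,"tz":-0.035,"ax":0,"ay":0,"az":0},
    {"tx":0,"ty":0,"tz":-0.02,"ax":0,"ay":0,"az":0},
    {"tx":0,"ty":0,"tz":-0.01,"ax":0,"ay":0,"az":0},
    {"tx":0,"ty":0,"tz":0,"ax":0,"ay":0,"az":0},
    {"tx":0,"ty":0,"tz":0,"ax":0,"ay":0,"az":0}
  ]
}}

```text
t: 3.25
tcp_pos: [0.47, 0.2376, 0.0343]
eef_rot: [0.694, -0.693, 0.134, -0.141]
wrist_force: [-0.1, 0.3, -0.2]
gripper_width: 0.0857
```

```bash
python3 - <<'E'
from h import *
import cv2
o=get_obs(); print(o['tcp_pos'],o['wrist_force'],o['torque'])
from scipy.spatial.transform import Rotation as R
q=o['eef_rot']; print(R.from_quat([q[1],q[2],q[3],q[0]]).as_matrix())
s=camera('scene')[:,:,::-1]; cv2.imwrite("pics/s2.png",cv2.resize(s[100:175,220:320],(800,600)))
E
```

```text
[0.46995991 0.23757692 0.03434149] [-0.14149569  0.29692205 -0.16116362] [ 0.04665104  0.00761018 -0.01242616]
[[ 9.24147505e-01  9.61926964e-03  3.81914727e-01]
 [-3.81938358e-01  6.80434561e-04  9.24187550e-01]
 [ 8.63014126e-03 -9.99953502e-01  4.30278996e-03]]
```

View pics/s2.png

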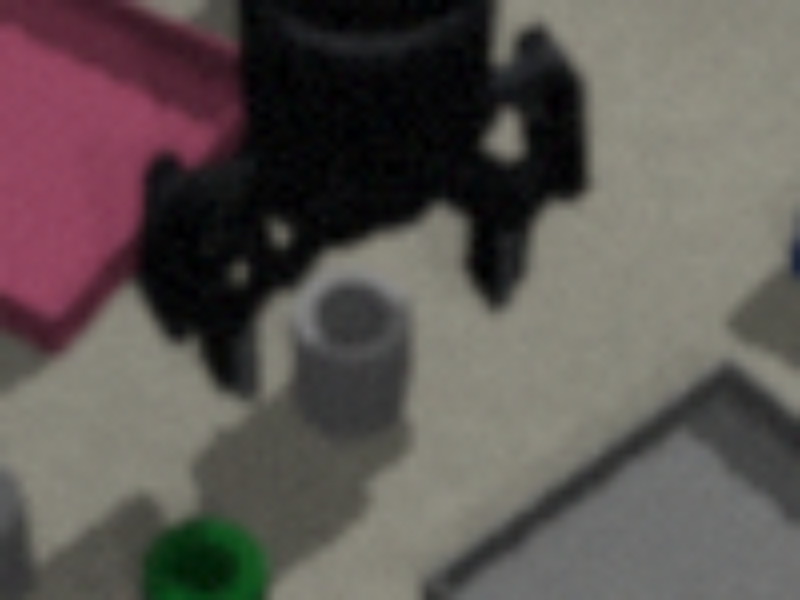

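Call:
{"op": "carry_out", "data": {
  "moves": [
    {"tx":0,"ty":0,"tz":0,"ax":0,"ay":0,"az":0},
    {"tx":0,"ty":0,"tz":0,"ax":0,"ay":0,"az":0},
    {"tx":0,"ty":0,"tz":0,"ax":0,"ay":0,"az":0}
  ]
}}

```text
t: 3.6
tcp_pos: [0.4689, 0.2374, 0.0329]
eef_rot: [0.694, -0.693, 0.135, -0.14]
wrist_force: [-0.3, 1.1, -0.7]
gripper_width: 0.0854
```

```bash
cat >> h.py <<'E'
def st():
    from scipy.spatial.transform import Rotation as R
    np.set_printoptions(precision=4,suppress=True)
    o=get_obs();q=o['eef_rot'];M=R.from_quat([q[1],q[2],q[3],q[0]]).as_matrix()
    print('t',o['t'],'p',o['tcp_pos'],'yax',M[:,1],'yaw',np.degrees(np.arctan2(M[1,2],M[0,2])),'F',o['wrist_force'],'T',o['torque'],'w',o['gripper_width'],'dq',abs(o['qvel']).max())
E
python3 -c "
from h import *
st()"
```

```text
t 3.6 p [0.4689 0.2374 0.0329] yax [ 0.0078  0.0003 -1.    ] yaw 67.55320340188963 F [-0.3263  1.1392 -0.7174] T [-0.0822  0.0438 -0.0091] w 0.0854430275567629 dq 0.0046415403019101804
```

Call:
{"op": "carry_out", "data": {
  "moves": [
    {"tx":-0.003,"ty":0,"tz":-0.008,"ax":0,"ay":0.007,"az":0},
    {"tx":0,"ty":0,"tz":0,"ax":0,"ay":0,"az":0},
    {"tx":0,"ty":0,"tz":0,"ax":0,"ay":0,"az":0},
    {"tx":0,"ty":0,"tz":0,"ax":0,"ay":0,"az":0}
  ]
}}

```text
t: 4.0
tcp_pos: [0.4655, 0.2373, 0.0242]
eef_rot: [0.694, -0.694, 0.138, -0.138]
wrist_force: [0.3, 0.5, 0.7]
gripper_width: 0.0853
```

Call:
{"op": "carry_out", "data": {
  "moves": [
    {"tx":0,"ty":0,"tz":0,"ax":0,"ay":0,"az":0},
    {"tx":0,"ty":0,"tz":0,"ax":0,"ay":0,"az":0},
    {"tx":0,"ty":0,"tz":0,"ax":0,"ay":0,"az":0},
    {"tx":0,"ty":0,"tz":0,"ax":0,"ay":0,"az":0},
    {"tx":0,"ty":0,"tz":0,"ax":0,"ay":0,"az":0},
    {"tx":0,"ty":0,"tz":0,"ax":0,"ay":0,"az":0},
    {"tx":0,"ty":0,"tz":0,"ax":0,"ay":0,"az":0},
    {"tx":0,"ty":0,"tz":0,"ax":0,"ay":0,"az":0}
  ],
  "claw": -1
}}

```text
t: 4.8
tcp_pos: [0.4659, 0.2373, 0.0247]
eef_rot: [0.694, -0.693, 0.137, -0.138]
wrist_force: [-1.3, -0.2, 6.0]
gripper_width: 0.0382
```

```bash
python3 -c "
from h import *
st()"
```

```text
t 4.8 p [0.4659 0.2373 0.0247] yax [ 0.0007  0.0002 -1.    ] yaw 67.54995054594143 F [-1.2783 -0.204   5.9587] T [-0.0992  0.1066 -0.0451] w 0.03815772327176142 dq 0.0022075561929459373
```

Call:
{"op": "carry_out", "data": {
  "moves": [
    {"tx":0,"ty":0,"tz":0.04,"ax":0,"ay":0,"az":0},
    {"tx":0,"ty":0,"tz":0.045,"ax":0,"ay":0,"az":0},
    {"tx":0,"ty":0,"tz":0.045,"ax":0,"ay":0,"az":0},
    {"tx":0,"ty":0,"tz":0,"ax":0,"ay":0,"az":0},
    {"tx":0,"ty":0,"tz":0,"ax":0,"ay":0,"az":0}
  ]
}}

```text
t: 5.3
tcp_pos: [0.4661, 0.2374, 0.1548]
eef_rot: [0.694, -0.693, 0.137, -0.138]
wrist_force: [-0.6, 0.1, -1.9]
gripper_width: 0.0382
```

```bash
python3 - <<'E'
from h import *
st()
s=camera('scene')[:,:,::-1]; cv2.imwrite("pics/s3.png",cv2.resize(s[80:170,200:320],(800,600)))
E
```

```text
t 5.3 p [0.4661 0.2374 0.1548] yax [ 0.0015  0.0005 -1.    ] yaw 67.55231262445915 F [-0.5663  0.1248 -1.8966] T [ 0.0006 -0.0277 -0.0414] w 0.038211415169326475 dq 0.04864998518094201
```

View pics/s3.png

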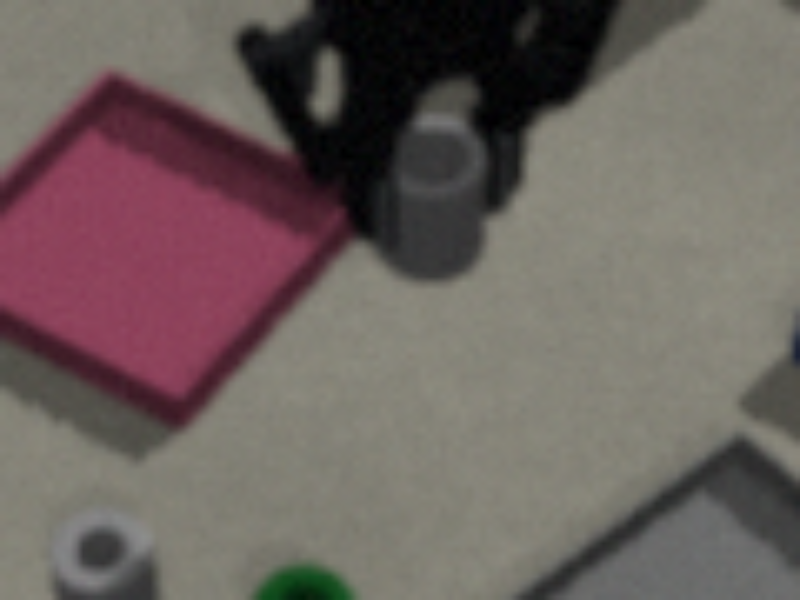

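The wide sleeve is held and upright. On to the port.

Call:
{"op": "carry_out", "data": {
  "moves": [
    {"tx":0.0104,"ty":-0.0425,"tz":0,"ax":0,"ay":0,"az":0},
    {"tx":0.0104,"ty":-0.0425,"tz":0,"ax":0,"ay":0,"az":0},
    {"tx":0.0104,"ty":-0.0425,"tz":0,"ax":0,"ay":0,"az":0},
    {"tx":0.0104,"ty":-0.0425,"tz":0,"ax":0,"ay":0,"az":0},
    {"tx":0.0104,"ty":-0.0425,"tz":0,"ax":0,"ay":0,"az":0},
    {"tx":0.0104,"ty":-0.0425,"tz":0,"ax":0,"ay":0,"az":0},
    {"tx":0.0104,"ty":-0.0425,"tz":0,"ax":0,"ay":0,"az":0},
    {"tx":0.0104,"ty":-0.0425,"tz":0,"ax":0,"ay":0,"az":0}
  ]
}}

```text
t: 6.15
tcp_pos: [0.5477, -0.1041, 0.1518]
eef_rot: [0.694, -0.693, 0.139, -0.136]
wrist_force: [0.9, 0.1, -0.7]
gripper_width: 0.0383
```

Call:
{"op": "carry_out", "data": {
  "moves": [
    {"tx":0,"ty":0,"tz":-0.02,"ax":0,"ay":0,"az":0},
    {"tx":0,"ty":0,"tz":-0.02,"ax":0,"ay":0,"az":0},
    {"tx":0,"ty":0,"tz":0,"ax":0,"ay":0,"az":0},
    {"tx":0,"ty":0,"tz":0,"ax":0,"ay":0,"az":0},
    {"tx":0,"ty":0,"tz":0,"ax":0,"ay":0,"az":0},
    {"tx":0,"ty":0,"tz":0,"ax":0,"ay":0,"az":0}
  ]
}}

```text
t: 6.75
tcp_pos: [0.5493, -0.1026, 0.1153]
eef_rot: [-0.694, 0.694, -0.137, 0.138]
wrist_force: [0.1, -0.6, -1.8]
gripper_width: 0.0379
```

```bash
python3 - <<'E'
from h import *
st()
s=camera('scene')[:,:,::-1]; a=cv2.resize(s[180:270,120:240],(640,480)); cv2.imwrite("pics/s4.png",a)
E
```

```text
t 6.75 p [ 0.5493 -0.1026  0.1153] yax [ 0.0013 -0.0005 -1.    ] yaw 67.58088106219097 F [ 0.147  -0.6155 -1.8393] T [ 0.0149 -0.0075  0.0543] w 0.03791130512201747 dq 0.00238524742529666
```

View pics/s4.png

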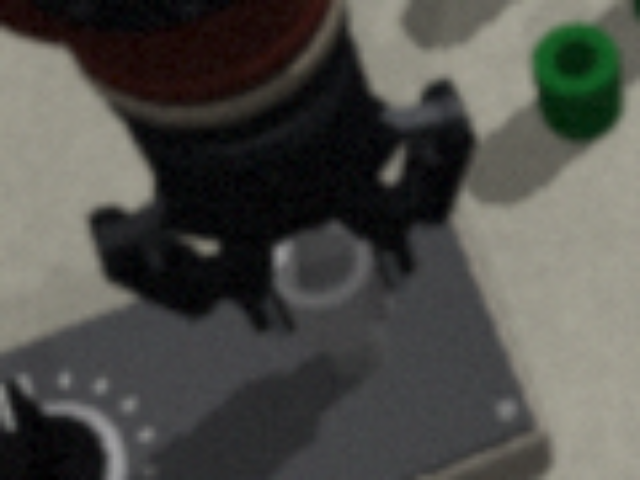

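```bash
python3 - <<'E'
from h import *
np.set_printoptions(precision=4,suppress=True)
print(onz('scene',180.4,229.9,.1358), proj('scene',[.5493,-.1026,.1358]))
E
```

```text
[ 0.5531 -0.1024  0.1358] [179.0832 228.7996]
```

```bash
python3 - <<'E'
from h import *
s=camera('scene')[:,:,::-1]; a=cv2.resize(s[212:257,155:215],(800,600),interpolation=cv2.INTER_CUBIC)
a=cv2.convertScaleAbs(a,alpha=2,beta=-40)
cv2.imwrite("pics/s5.png",a)
E
```

```text
(no output)
```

View pics/s5.png

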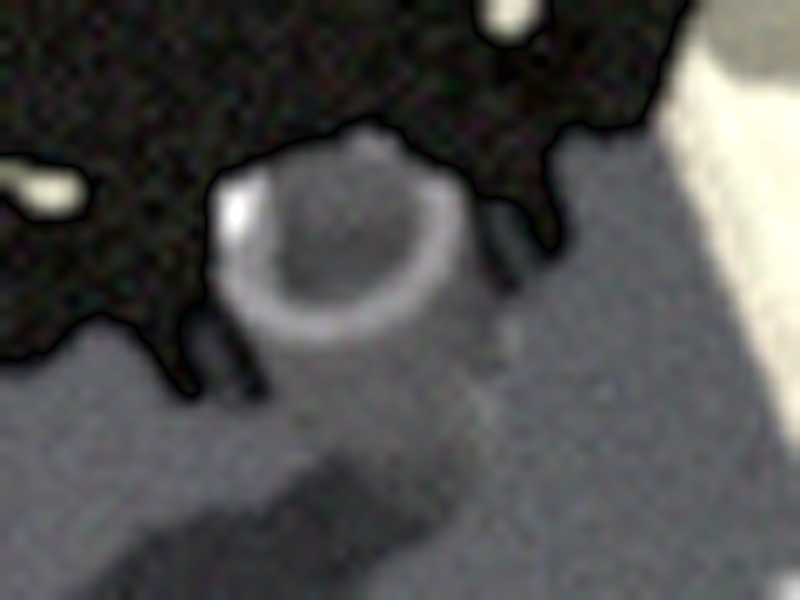

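```bash
python3 - <<'E'
from h import *
np.set_printoptions(precision=4,suppress=True)
print(onz('scene',180.05,229.1,.1358), onz('scene',184.75,239.9,.078))
E
```

```text
[ 0.5512 -0.1017  0.1358] [ 0.5492 -0.1011  0.078 ]
```

Call:
{"op": "carry_out", "data": {
  "moves": [
    {"tx":-0.001,"ty":0,"tz":-0.004,"ax":0,"ay":0,"az":0},
    {"tx":0,"ty":0,"tz":-0.004,"ax":0,"ay":0,"az":0},
    {"tx":0,"ty":0,"tz":-0.003,"ax":0,"ay":0,"az":0},
    {"tx":0,"ty":0,"tz":-0.002,"ax":0,"ay":0,"az":0},
    {"tx":0,"ty":0,"tz":-0.002,"ax":0,"ay":0,"az":0},
    {"tx":0,"ty":0,"tz":0,"ax":0,"ay":0,"az":0},
    {"tx":0,"ty":0,"tz":0,"ax":0,"ay":0,"az":0}
  ]
}}

```text
t: 7.55
tcp_pos: [0.5478, -0.1027, 0.0994]
eef_rot: [0.694, -0.694, 0.138, -0.138]
wrist_force: [-0.3, -0.5, -1.2]
gripper_width: 0.0381
```

Call:
{"op": "carry_out", "data": {
  "moves": [
    {"tx":0,"ty":0,"tz":-0.001,"ax":0,"ay":0,"az":0},
    {"tx":0,"ty":0,"tz":-0.001,"ax":0,"ay":0,"az":0},
    {"tx":0,"ty":0,"tz":0,"ax":0,"ay":0,"az":0}
  ]
}}

```text
t: 7.85
tcp_pos: [0.5479, -0.1028, 0.0973]
eef_rot: [0.694, -0.694, 0.138, -0.138]
wrist_force: [0.8, -0.1, -0.8]
gripper_width: 0.0377
```

Call:
{"op": "carry_out", "data": {
  "moves": [
    {"tx":0,"ty":0,"tz":-0.001,"ax":0,"ay":0,"az":0},
    {"tx":0,"ty":0,"tz":-0.001,"ax":0,"ay":0,"az":0},
    {"tx":0,"ty":0,"tz":-0.001,"ax":0,"ay":0,"az":0},
    {"tx":0,"ty":0,"tz":0,"ax":0,"ay":0,"az":0}
  ]
}}

```text
t: 8.25
tcp_pos: [0.548, -0.1029, 0.0943]
eef_rot: [-0.694, 0.694, -0.137, 0.138]
wrist_force: [2.2, -1.4, -0.0]
gripper_width: 0.038
```

Call:
{"op": "carry_out", "data": {
  "moves": [
    {"tx":0,"ty":0,"tz":-0.001,"ax":0,"ay":0,"az":0},
    {"tx":0,"ty":0,"tz":-0.001,"ax":0,"ay":0,"az":0},
    {"tx":0,"ty":0,"tz":-0.001,"ax":0,"ay":0,"az":0},
    {"tx":0,"ty":0,"tz":0,"ax":0,"ay":0,"az":0}
  ]
}}

```text
t: 8.65
tcp_pos: [0.548, -0.1029, 0.0913]
eef_rot: [-0.694, 0.694, -0.137, 0.138]
wrist_force: [2.1, -2.2, -0.5]
gripper_width: 0.038
```

Call:
{"op": "carry_out", "data": {
  "moves": [
    {"tx":0.0007,"ty":-0.0004,"tz":-0.002,"ax":0,"ay":0,"az":0},
    {"tx":0,"ty":0,"tz":-0.002,"ax":0,"ay":0,"az":0},
    {"tx":0,"ty":0,"tz":-0.002,"ax":0,"ay":0,"az":0},
    {"tx":0,"ty":0,"tz":-0.002,"ax":0,"ay":0,"az":0},
    {"tx":0,"ty":0,"tz":-0.001,"ax":0,"ay":0,"az":0},
    {"tx":0,"ty":0,"tz":0,"ax":0,"ay":0,"az":0}
  ]
}}

```text
t: 9.25
tcp_pos: [0.5483, -0.103, 0.082]
eef_rot: [0.694, -0.693, 0.138, -0.137]
wrist_force: [1.0, -0.9, -1.3]
gripper_width: 0.0383
```

Call:
{"op": "carry_out", "data": {
  "moves": [
    {"tx":0,"ty":0,"tz":-0.002,"ax":0,"ay":0,"az":0},
    {"tx":0,"ty":0,"tz":-0.002,"ax":0,"ay":0,"az":0},
    {"tx":0,"ty":0,"tz":-0.0015,"ax":0,"ay":0,"az":0},
    {"tx":0,"ty":0,"tz":0,"ax":0,"ay":0,"az":0}
  ]
}}

```text
t: 9.65
tcp_pos: [0.5483, -0.103, 0.0764]
eef_rot: [0.694, -0.694, 0.138, -0.137]
wrist_force: [0.3, -0.0, -1.8]
gripper_width: 0.0381
```

Call:
{"op": "carry_out", "data": {
  "moves": [
    {"tx":0,"ty":0,"tz":-0.001,"ax":0,"ay":0,"az":0},
    {"tx":0,"ty":0,"tz":-0.001,"ax":0,"ay":0,"az":0},
    {"tx":0,"ty":0,"tz":0,"ax":0,"ay":0,"az":0}
  ]
}}

```text
t: 9.95
tcp_pos: [0.5485, -0.1031, 0.0748]
eef_rot: [0.694, -0.694, 0.138, -0.138]
wrist_force: [-0.1, -0.1, -1.5]
gripper_width: 0.0383
```

Call:
{"op": "carry_out", "data": {
  "moves": [
    {"tx":0,"ty":0,"tz":-0.001,"ax":0,"ay":0,"az":0},
    {"tx":0,"ty":0,"tz":0,"ax":0,"ay":0,"az":0},
    {"tx":0,"ty":0,"tz":0,"ax":0,"ay":0,"az":0}
  ]
}}

```text
t: 10.25
tcp_pos: [0.5486, -0.1031, 0.0747]
eef_rot: [-0.694, 0.694, -0.137, 0.138]
wrist_force: [-3.2, 1.6, 7.4]
gripper_width: 0.038
```

Seated (7 N up at the expected height). Letting go and rising.

Call:
{"op": "carry_out", "data": {
  "moves": [
    {"tx":0,"ty":0,"tz":0,"ax":0,"ay":0,"az":0},
    {"tx":0,"ty":0,"tz":0,"ax":0,"ay":0,"az":0},
    {"tx":0,"ty":0,"tz":0,"ax":0,"ay":0,"az":0},
    {"tx":0,"ty":0,"tz":0,"ax":0,"ay":0,"az":0},
    {"tx":0,"ty":0,"tz":0,"ax":0,"ay":0,"az":0},
    {"tx":0,"ty":0,"tz":0,"ax":0,"ay":0,"az":0}
  ],
  "claw": 1
}}

```text
t: 10.85
tcp_pos: [0.5485, -0.1031, 0.0738]
eef_rot: [0.694, -0.694, 0.138, -0.138]
wrist_force: [0.7, 0.4, 0.6]
gripper_width: 0.0855
```

Call:
{"op": "carry_out", "data": {
  "moves": [
    {"tx":0,"ty":0,"tz":0.02,"ax":0,"ay":0,"az":0},
    {"tx":0,"ty":0,"tz":0.04,"ax":0,"ay":0,"az":0},
    {"tx":0,"ty":0,"tz":0.04,"ax":0,"ay":0,"az":0},
    {"tx":-0.02,"ty":0.03,"tz":0,"ax":0,"ay":0,"az":0},
    {"tx":-0.02,"ty":0.04,"tz":0,"ax":0,"ay":0,"az":0},
    {"tx":-0.02,"ty":0.04,"tz":0,"ax":0,"ay":0,"az":0},
    {"tx":-0.02,"ty":0.04,"tz":0,"ax":0,"ay":0,"az":0},
    {"tx":-0.02,"ty":0.03,"tz":0,"ax":0,"ay":0,"az":0}
  ]
}}

```text
t: 11.65
tcp_pos: [0.4474, 0.0786, 0.1739]
eef_rot: [0.694, -0.693, 0.137, -0.138]
wrist_force: [1.0, 0.1, -0.2]
gripper_width: 0.085
```

```bash
python3 - <<'E'
from h import *
st()
s=camera('scene')[:,:,::-1]; a=cv2.resize(s[195:270,140:240],(640,480),interpolation=cv2.INTER_CUBIC); cv2.imwrite("pics/s6.png",a)
E
```

```text
t 11.65 p [0.4474 0.0786 0.1739] yax [ 0.0004  0.0004 -1.    ] yaw 67.58026787568912 F [ 0.9532  0.0814 -0.177 ] T [ 0.0588 -0.0089 -0.0352] w 0.08503803569461121 dq 0.5933523638208815
```

View pics/s6.png

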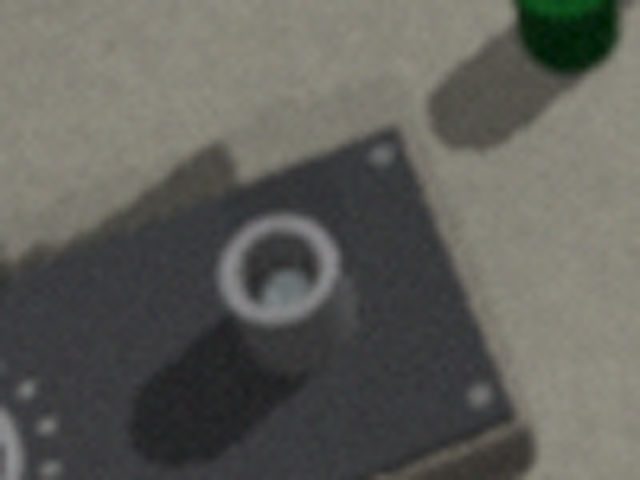

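The wide sleeve is on the port, with the port tip visible in the bore. Now the narrow sleeve.

Call:
{"op": "carry_out", "data": {
  "moves": [
    {"tx":-0.023,"ty":0.021,"tz":0,"ax":0,"ay":0,"az":0},
    {"tx":0,"ty":0,"tz":-0.035,"ax":0,"ay":0,"az":0},
    {"tx":0,"ty":0,"tz":-0.03,"ax":0,"ay":0,"az":0},
    {"tx":0,"ty":0,"tz":-0.015,"ax":0,"ay":0,"az":0},
    {"tx":0,"ty":0,"tz":0,"ax":0,"ay":0,"az":0},
    {"tx":0,"ty":0,"tz":0,"ax":0,"ay":0,"az":0}
  ]
}}

```text
t: 12.3
tcp_pos: [0.4259, 0.0977, 0.0948]
eef_rot: [0.694, -0.694, 0.138, -0.138]
wrist_force: [0.5, -0.2, 0.6]
gripper_width: 0.0854
```

```bash
python3 - <<'E'
from h import *
st()
s=camera('scene')[:,:,::-1]; a=cv2.resize(s[120:210,170:290],(640,480),interpolation=cv2.INTER_CUBIC); cv2.imwrite("pics/s7.png",a)
E
```

```text
t 12.3 p [0.4259 0.0977 0.0948] yax [ 0.0006 -0.     -1.    ] yaw 67.5357859589437 F [ 0.4751 -0.2147  0.5802] T [ 0.0239 -0.05    0.0231] w 0.08544966557339533 dq 0.020943023015065135
```

View pics/s7.png

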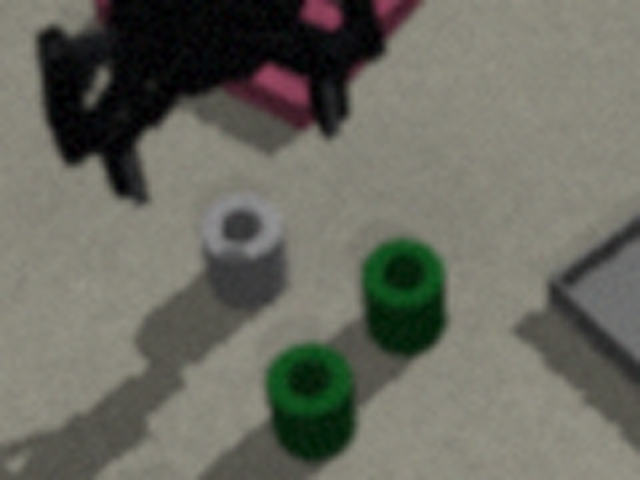

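Call:
{"op": "carry_out", "data": {
  "moves": [
    {"tx":0,"ty":0,"tz":-0.03,"ax":0,"ay":0,"az":0},
    {"tx":0,"ty":0,"tz":-0.025,"ax":0,"ay":0,"az":0},
    {"tx":0,"ty":0,"tz":-0.014,"ax":0,"ay":0,"az":0},
    {"tx":0,"ty":0,"tz":0,"ax":0,"ay":0,"az":0},
    {"tx":0,"ty":0,"tz":0,"ax":0,"ay":0,"az":0},
    {"tx":0,"ty":0,"tz":0,"ax":0,"ay":0,"az":0}
  ]
}}

```text
t: 12.95
tcp_pos: [0.4266, 0.0978, 0.0264]
eef_rot: [0.694, -0.693, 0.137, -0.138]
wrist_force: [0.2, -0.1, 0.2]
gripper_width: 0.0854
```

Call:
{"op": "carry_out", "data": {
  "moves": [
    {"tx":0,"ty":0,"tz":0,"ax":0,"ay":0,"az":0},
    {"tx":0,"ty":0,"tz":0,"ax":0,"ay":0,"az":0},
    {"tx":0,"ty":0,"tz":0,"ax":0,"ay":0,"az":0},
    {"tx":0,"ty":0,"tz":0,"ax":0,"ay":0,"az":0},
    {"tx":0,"ty":0,"tz":0,"ax":0,"ay":0,"az":0},
    {"tx":0,"ty":0,"tz":0,"ax":0,"ay":0,"az":0},
    {"tx":0,"ty":0,"tz":0,"ax":0,"ay":0,"az":0},
    {"tx":0,"ty":0,"tz":0,"ax":0,"ay":0,"az":0}
  ],
  "claw": -1
}}

```text
t: 13.75
tcp_pos: [0.4259, 0.0978, 0.0256]
eef_rot: [0.694, -0.694, 0.137, -0.138]
wrist_force: [-1.0, -0.4, 5.4]
gripper_width: 0.0391
```

Call:
{"op": "carry_out", "data": {
  "moves": [
    {"tx":0,"ty":0,"tz":0.04,"ax":0,"ay":0,"az":0},
    {"tx":0,"ty":0,"tz":0.045,"ax":0,"ay":0,"az":0},
    {"tx":0,"ty":0,"tz":0.035,"ax":0,"ay":0,"az":0},
    {"tx":0,"ty":0,"tz":0,"ax":0,"ay":0,"az":0}
  ]
}}

```text
t: 14.15
tcp_pos: [0.4281, 0.0977, 0.15]
eef_rot: [0.694, -0.693, 0.135, -0.14]
wrist_force: [-0.2, -0.2, -1.0]
gripper_width: 0.0388
```

Call:
{"op": "carry_out", "data": {
  "moves": [
    {"tx":0.032,"ty":0.025,"tz":0,"ax":0,"ay":0,"az":0},
    {"tx":0.032,"ty":0.025,"tz":0,"ax":0,"ay":0,"az":0},
    {"tx":0.032,"ty":0.025,"tz":0,"ax":0,"ay":0,"az":0},
    {"tx":0.032,"ty":0.025,"tz":0,"ax":0,"ay":0,"az":0},
    {"tx":0.032,"ty":0.025,"tz":0,"ax":0,"ay":0,"az":0},
    {"tx":0.032,"ty":0.024,"tz":0,"ax":0,"ay":0,"az":0},
    {"tx":0,"ty":0,"tz":-0.03,"ax":0,"ay":0,"az":0},
    {"tx":0,"ty":0,"tz":0,"ax":0,"ay":0,"az":0}
  ]
}}

```text
t: 14.95
tcp_pos: [0.6152, 0.2469, 0.109]
eef_rot: [-0.693, 0.695, -0.14, 0.135]
wrist_force: [-1.4, 0.2, -2.3]
gripper_width: 0.0386
```

Call:
{"op": "carry_out", "data": {
  "moves": [
    {"tx":0,"ty":0,"tz":-0.035,"ax":0,"ay":0,"az":0},
    {"tx":0,"ty":0,"tz":-0.03,"ax":0,"ay":0,"az":0},
    {"tx":0,"ty":0,"tz":-0.015,"ax":0,"ay":0,"az":0},
    {"tx":0,"ty":0,"tz":-0.004,"ax":0,"ay":0,"az":0},
    {"tx":0,"ty":0,"tz":0,"ax":0,"ay":0,"az":0},
    {"tx":0,"ty":0,"tz":0,"ax":0,"ay":0,"az":0},
    {"tx":0,"ty":0,"tz":0,"ax":0,"ay":0,"az":0}
  ]
}}

```text
t: 15.65
tcp_pos: [0.6186, 0.2471, 0.0327]
eef_rot: [0.694, -0.693, 0.137, -0.139]
wrist_force: [-0.3, -0.0, -1.1]
gripper_width: 0.0387
```

Call:
{"op": "carry_out", "data": {
  "moves": [
    {"tx":0,"ty":0,"tz":-0.001,"ax":0,"ay":0,"az":0},
    {"tx":0,"ty":0,"tz":-0.001,"ax":0,"ay":0,"az":0},
    {"tx":0,"ty":0,"tz":-0.001,"ax":0,"ay":0,"az":0},
    {"tx":0,"ty":0,"tz":0,"ax":0,"ay":0,"az":0},
    {"tx":0,"ty":0,"tz":0,"ax":0,"ay":0,"az":0}
  ]
}}

```text
t: 16.15
tcp_pos: [0.6177, 0.2469, 0.0286]
eef_rot: [0.694, -0.694, 0.137, -0.138]
wrist_force: [-1.7, -0.1, 5.7]
gripper_width: 0.0386
```

```bash
python3 - <<'E'
from h import *
st()
s=camera('scene')[:,:,::-1]; a=cv2.resize(s[120:219,250:382],(640,480),interpolation=cv2.INTER_CUBIC); cv2.imwrite("pics/s8.png",a)
E
```

```text
t 16.15 p [0.6177 0.2469 0.0286] yax [ 0.0007  0.0001 -1.    ] yaw 67.55711574316618 F [-1.7493 -0.1492  5.7248] T [-0.1866  0.512   0.0014] w 0.03861607931410498 dq 0.0008861504292539591
```

View pics/s8.png

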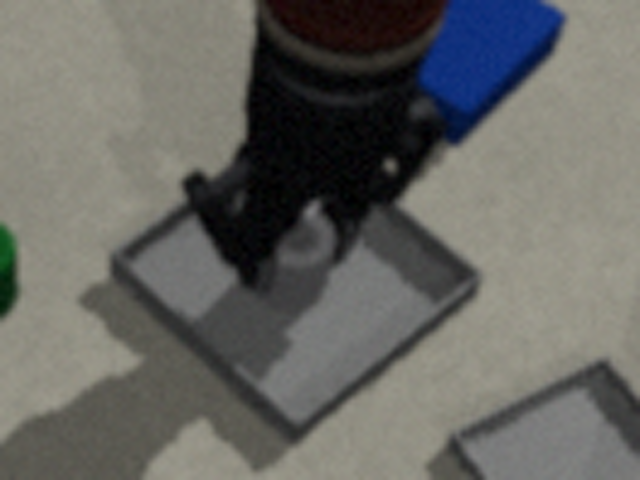

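Call:
{"op": "carry_out", "data": {
  "moves": [
    {"tx":0,"ty":0,"tz":0,"ax":0,"ay":0,"az":0},
    {"tx":0,"ty":0,"tz":0,"ax":0,"ay":0,"az":0},
    {"tx":0,"ty":0,"tz":0,"ax":0,"ay":0,"az":0},
    {"tx":0,"ty":0,"tz":0,"ax":0,"ay":0,"az":0},
    {"tx":0,"ty":0,"tz":0,"ax":0,"ay":0,"az":0},
    {"tx":0,"ty":0,"tz":0,"ax":0,"ay":0,"az":0}
  ],
  "claw": 1
}}

```text
t: 16.8
tcp_pos: [0.6175, 0.2469, 0.0278]
eef_rot: [0.694, -0.694, 0.138, -0.138]
wrist_force: [-0.2, 0.9, -0.4]
gripper_width: 0.0855
```

Call:
{"op": "carry_out", "data": {
  "moves": [
    {"tx":0,"ty":0,"tz":0.02,"ax":0,"ay":0,"az":0},
    {"tx":0,"ty":0,"tz":0.045,"ax":0,"ay":0,"az":0},
    {"tx":0,"ty":0,"tz":0.045,"ax":0,"ay":0,"az":0},
    {"tx":0,"ty":0,"tz":0.045,"ax":0,"ay":0,"az":0},
    {"tx":-0.012,"ty":-0.046,"tz":0,"ax":0,"ay":0,"az":0},
    {"tx":-0.012,"ty":-0.046,"tz":0,"ax":0,"ay":0,"az":0},
    {"tx":-0.012,"ty":-0.046,"tz":0,"ax":0,"ay":0,"az":0},
    {"tx":-0.012,"ty":-0.046,"tz":0,"ax":0,"ay":0,"az":0}
  ]
}}

```text
t: 17.6
tcp_pos: [0.5689, 0.0614, 0.183]
eef_rot: [0.694, -0.694, 0.137, -0.138]
wrist_force: [0.8, -0.5, 0.0]
gripper_width: 0.0855
```

```bash
python3 - <<'E'
from h import *
st()
s=camera('scene')[:,:,::-1]; a=cv2.resize(s[120:270,90:390],(800,400),interpolation=cv2.INTER_CUBIC); cv2.imwrite("pics/s9.png",a)
s=camera('top')[:,:,::-1]; a=cv2.resize(s[120:270,150:450],(800,400),interpolation=cv2.INTER_CUBIC); cv2.imwrite("pics/t9.png",a)
E
```

```text
t 17.6 p [0.5689 0.0614 0.183 ] yax [ 0.0007 -0.     -1.    ] yaw 67.58184773317018 F [ 0.7702 -0.4899  0.0289] T [-0.0413 -0.0269 -0.0079] w 0.08548050537102074 dq 0.8352610246568325
```

View pics/s9.png

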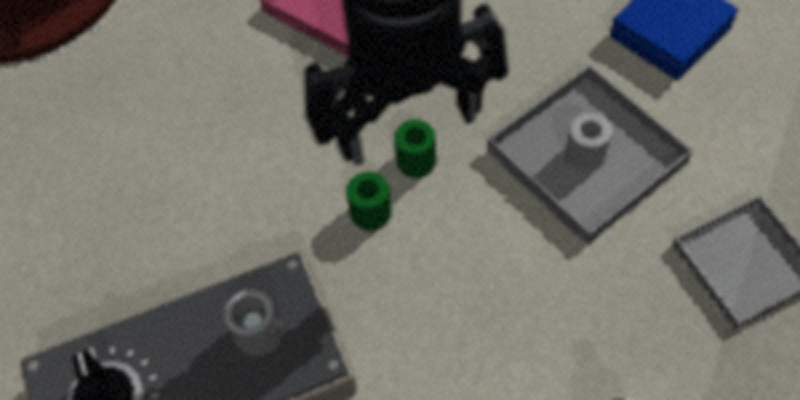

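View pics/t9.png

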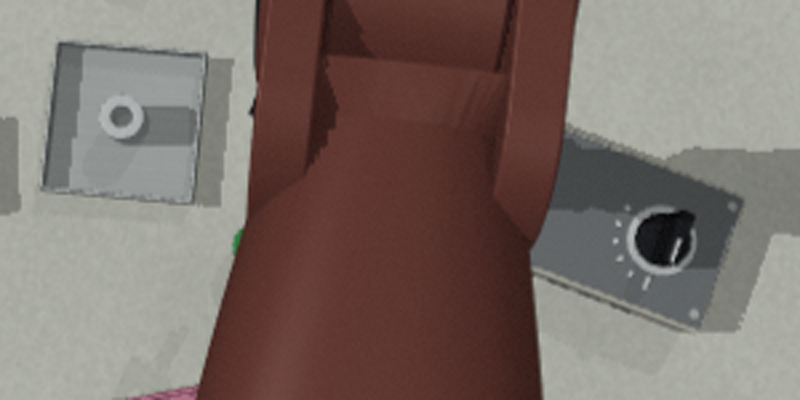

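Both views show the wide sleeve on the port, the narrow one upright in the large tray, and the knob still at rest. Over to the knob.

Call:
{"op": "carry_out", "data": {
  "moves": [
    {"tx":-0.0102,"ty":-0.041,"tz":0,"ax":0,"ay":0,"az":0},
    {"tx":-0.0102,"ty":-0.041,"tz":0,"ax":0,"ay":0,"az":0},
    {"tx":-0.0102,"ty":-0.041,"tz":0,"ax":0,"ay":0,"az":0},
    {"tx":-0.0102,"ty":-0.041,"tz":0,"ax":0,"ay":0,"az":0},
    {"tx":-0.0102,"ty":-0.041,"tz":0,"ax":0,"ay":0,"az":0},
    {"tx":-0.0102,"ty":-0.041,"tz":0,"ax":0,"ay":0,"az":0},
    {"tx":-0.0102,"ty":-0.04,"tz":0,"ax":0,"ay":0,"az":0},
    {"tx":0,"ty":0,"tz":-0.03,"ax":0,"ay":0,"az":0}
  ]
}}

```text
t: 18.5
tcp_pos: [0.4992, -0.2285, 0.1563]
eef_rot: [-0.692, 0.695, -0.137, 0.141]
wrist_force: [0.9, 0.8, -0.1]
gripper_width: 0.0854
```

Call:
{"op": "carry_out", "data": {
  "moves": [
    {"tx":0,"ty":0,"tz":0,"ax":0,"ay":0,"az":0},
    {"tx":0,"ty":0,"tz":0,"ax":0,"ay":0,"az":0},
    {"tx":0,"ty":0,"tz":0,"ax":0,"ay":0,"az":0},
    {"tx":0,"ty":0,"tz":0,"ax":0,"ay":0,"az":0}
  ]
}}

```text
t: 18.9
tcp_pos: [0.4989, -0.2226, 0.1541]
eef_rot: [-0.693, 0.694, -0.137, 0.138]
wrist_force: [0.4, 0.2, -0.2]
gripper_width: 0.0852
```

```bash
python3 - <<'E'
from h import *
st()
s=camera('scene')[:,:,::-1]; a=cv2.resize(s[200:320,60:220],(800,600),interpolation=cv2.INTER_CUBIC); cv2.imwrite("pics/s10.png",a)
E
```

```text
t 18.9 p [ 0.4989 -0.2226  0.1541] yax [ 0.0014 -0.0009 -1.    ] yaw 67.63322047482156 F [ 0.4363  0.182  -0.2469] T [ 0.0565 -0.0176 -0.0428] w 0.08516949099845071 dq 0.005133595556705915
```

View pics/s10.png

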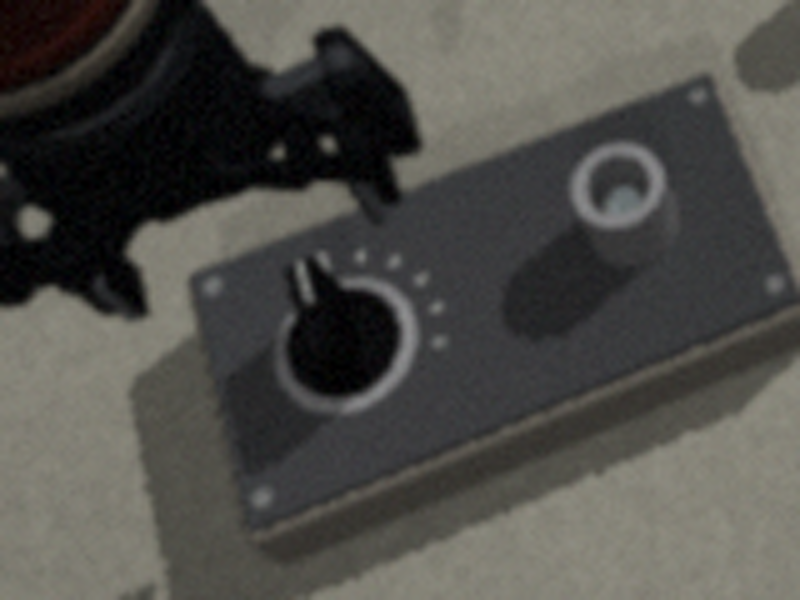

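The bar sits centrally between the open fingers. Descending and gripping.

Call:
{"op": "carry_out", "data": {
  "moves": [
    {"tx":0,"ty":0,"tz":-0.03,"ax":0,"ay":0,"az":0},
    {"tx":0,"ty":0,"tz":-0.03,"ax":0,"ay":0,"az":0},
    {"tx":0,"ty":0,"tz":-0.016,"ax":0,"ay":0,"az":0},
    {"tx":0,"ty":0,"tz":0,"ax":0,"ay":0,"az":0},
    {"tx":0,"ty":0,"tz":0,"ax":0,"ay":0,"az":0},
    {"tx":0,"ty":0,"tz":0,"ax":0,"ay":0,"az":0}
  ]
}}

```text
t: 19.55
tcp_pos: [0.499, -0.2237, 0.0787]
eef_rot: [-0.693, 0.694, -0.137, 0.138]
wrist_force: [-0.0, -0.5, 0.2]
gripper_width: 0.0855
```

Call:
{"op": "carry_out", "data": {
  "moves": [
    {"tx":0,"ty":0,"tz":0,"ax":0,"ay":0,"az":0},
    {"tx":0,"ty":0,"tz":0,"ax":0,"ay":0,"az":0},
    {"tx":0,"ty":0,"tz":0,"ax":0,"ay":0,"az":0},
    {"tx":0,"ty":0,"tz":0,"ax":0,"ay":0,"az":0},
    {"tx":0,"ty":0,"tz":0,"ax":0,"ay":0,"az":0},
    {"tx":0,"ty":0,"tz":0,"ax":0,"ay":0,"az":0},
    {"tx":0,"ty":0,"tz":0,"ax":0,"ay":0,"az":0},
    {"tx":0,"ty":0,"tz":0,"ax":0,"ay":0,"az":0}
  ],
  "claw": -1
}}

```text
t: 20.35
tcp_pos: [0.4981, -0.2231, 0.077]
eef_rot: [0.694, -0.694, 0.138, -0.138]
wrist_force: [-0.7, 0.2, 3.7]
gripper_width: 0.0131
```

```bash
python3 - <<'E'
from h import *
st()
E
```

```text
t 20.35 p [ 0.4981 -0.2231  0.077 ] yax [ 0.0001 -0.     -1.    ] yaw 67.55186194493668 F [-0.7372  0.2397  3.6744] T [ 0.1822  0.2196 -0.0335] w 0.013142923229059546 dq 0.0010199804183488766
```

Call:
{"op": "carry_out", "data": {
  "moves": [
    {"tx":0,"ty":0,"tz":0,"ax":0,"ay":0,"az":-0.05},
    {"tx":0,"ty":0,"tz":0,"ax":0,"ay":0,"az":-0.05},
    {"tx":0,"ty":0,"tz":0,"ax":0,"ay":0,"az":0},
    {"tx":0,"ty":0,"tz":0,"ax":0,"ay":0,"az":0}
  ]
}}

```text
t: 20.75
tcp_pos: [0.4981, -0.2231, 0.077]
eef_rot: [0.686, -0.686, 0.172, -0.172]
wrist_force: [-1.0, 1.2, 4.4]
gripper_width: 0.0134
```

```bash
python3 - <<'E'
from h import *
st()
E
```

```text
t 20.75 p [ 0.4981 -0.2231  0.077 ] yax [ 0.0002  0.0001 -1.    ] yaw 61.91342927041842 F [-0.9926  1.2423  4.3535] T [0.3683 0.217  0.0959] w 0.013427112740266865 dq 0.0016472700256912015
```

Call:
{"op": "carry_out", "data": {
  "moves": [
    {"tx":0,"ty":0,"tz":0,"ax":0,"ay":0,"az":-0.05},
    {"tx":0,"ty":0,"tz":0,"ax":0,"ay":0,"az":-0.05},
    {"tx":0,"ty":0,"tz":0,"ax":0,"ay":0,"az":0},
    {"tx":0,"ty":0,"tz":0,"ax":0,"ay":0,"az":0}
  ]
}}

```text
t: 21.15
tcp_pos: [0.4982, -0.223, 0.077]
eef_rot: [0.677, -0.677, 0.205, -0.205]
wrist_force: [-1.8, 3.0, 6.6]
gripper_width: 0.0132
```

```bash
python3 - <<'E'
from h import *
st()
E
```

```text
t 21.15 p [ 0.4982 -0.223   0.077 ] yax [ 0.0003  0.0003 -1.    ] yaw 56.237398348220985 F [-1.8163  3.0117  6.6045] T [0.5607 0.197  0.0566] w 0.013208203746636994 dq 0.0032659431407058613
```

Call:
{"op": "carry_out", "data": {
  "moves": [
    {"tx":0,"ty":0,"tz":0,"ax":0,"ay":0,"az":-0.05},
    {"tx":0,"ty":0,"tz":0,"ax":0,"ay":0,"az":-0.05},
    {"tx":0,"ty":0,"tz":0,"ax":0,"ay":0,"az":0},
    {"tx":0,"ty":0,"tz":0,"ax":0,"ay":0,"az":0}
  ]
}}

```text
t: 21.55
tcp_pos: [0.4983, -0.2229, 0.077]
eef_rot: [0.666, -0.665, 0.239, -0.239]
wrist_force: [-0.1, 3.1, 5.4]
gripper_width: 0.0129
```

```bash
python3 - <<'E'
from h import *
st()
E
```

```text
t 21.55 p [ 0.4983 -0.2229  0.077 ] yax [ 0.0005  0.0004 -1.    ] yaw 50.50921905614208 F [-0.0958  3.0995  5.3766] T [0.6421 0.1518 0.0303] w 0.012870703444407201 dq 0.0025314557963763214
```

Call:
{"op": "carry_out", "data": {
  "moves": [
    {"tx":0,"ty":0,"tz":0,"ax":0,"ay":0,"az":-0.05},
    {"tx":0,"ty":0,"tz":0,"ax":0,"ay":0,"az":-0.05},
    {"tx":0,"ty":0,"tz":0,"ax":0,"ay":0,"az":0},
    {"tx":0,"ty":0,"tz":0,"ax":0,"ay":0,"az":0}
  ]
}}

```text
t: 21.95
tcp_pos: [0.4983, -0.2229, 0.077]
eef_rot: [0.653, -0.653, 0.272, -0.272]
wrist_force: [-0.6, 2.7, 5.6]
gripper_width: 0.0135
```

```bash
python3 - <<'E'
from h import *
st()
s=camera('scene')[:,:,::-1]; a=cv2.resize(s[200:320,60:220],(800,600),interpolation=cv2.INTER_CUBIC); cv2.imwrite("pics/s11.png",a)
E
```

```text
t 21.95 p [ 0.4983 -0.2229  0.077 ] yax [ 0.0006  0.0005 -1.    ] yaw 44.78670269174782 F [-0.6098  2.6838  5.6136] T [0.707  0.0327 0.1025] w 0.013492368245358327 dq 0.0016848616143193878
```

View pics/s11.png

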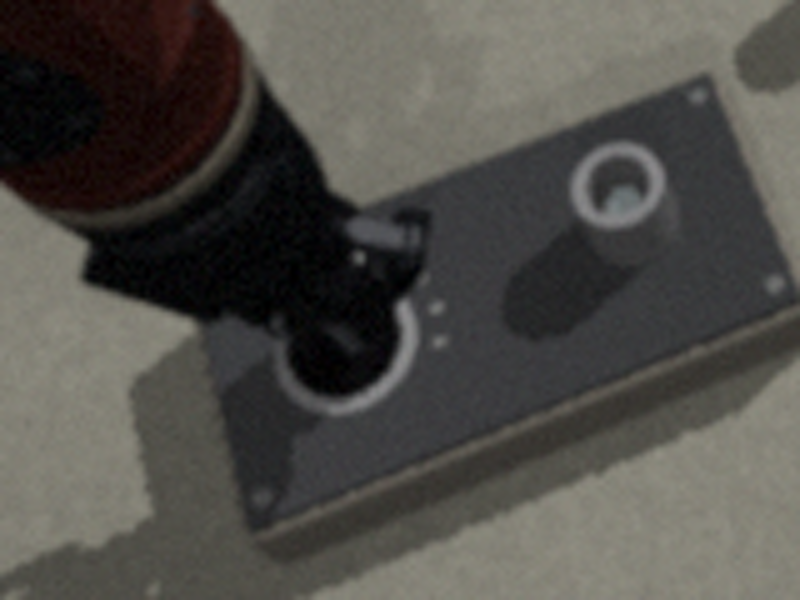

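The torque (baseline −0.03) went 0.13, 0.09, 0.06, 0.14 at 0.1…0.4 rad: a rise, a fall, the first click and a rise, so the knob is following the gripper. Continuing.

Call:
{"op": "carry_out", "data": {
  "moves": [
    {"tx":0,"ty":0,"tz":0,"ax":0,"ay":0,"az":-0.05},
    {"tx":0,"ty":0,"tz":0,"ax":0,"ay":0,"az":-0.05},
    {"tx":0,"ty":0,"tz":0,"ax":0,"ay":0,"az":0},
    {"tx":0,"ty":0,"tz":0,"ax":0,"ay":0,"az":0}
  ]
}}

```text
t: 22.4
tcp_pos: [0.4984, -0.2228, 0.077]
eef_rot: [0.639, -0.638, 0.304, -0.304]
wrist_force: [0.4, 3.5, 4.6]
gripper_width: 0.0134
```

```bash
python3 -c "
from h import *
st()"
```

```text
t 22.4 p [ 0.4984 -0.2228  0.077 ] yax [ 0.0008  0.0006 -1.    ] yaw 39.064908974555 F [0.3573 3.4695 4.6413] T [ 0.7237 -0.0572  0.1542] w 0.01335525063951079 dq 0.00322149278520682
```

Call:
{"op": "carry_out", "data": {
  "moves": [
    {"tx":0,"ty":0,"tz":0,"ax":0,"ay":0,"az":-0.05},
    {"tx":0,"ty":0,"tz":0,"ax":0,"ay":0,"az":-0.05},
    {"tx":0,"ty":0,"tz":0,"ax":0,"ay":0,"az":0},
    {"tx":0,"ty":0,"tz":0,"ax":0,"ay":0,"az":0}
  ]
}}

```text
t: 22.8
tcp_pos: [0.4984, -0.2228, 0.077]
eef_rot: [0.623, -0.622, 0.335, -0.336]
wrist_force: [0.7, 4.2, 5.6]
gripper_width: 0.0132
```

```bash
python3 -c "
from h import *
st()"
```

```text
t 22.8 p [ 0.4984 -0.2228  0.077 ] yax [ 0.0009  0.0007 -1.    ] yaw 33.37472830951442 F [0.7205 4.2085 5.5964] T [ 0.847  -0.1747  0.1038] w 0.013213596015570886 dq 0.0023694401159878187
```

Call:
{"op": "carry_out", "data": {
  "moves": [
    {"tx":0,"ty":0,"tz":0,"ax":0,"ay":0,"az":-0.05},
    {"tx":0,"ty":0,"tz":0,"ax":0,"ay":0,"az":-0.05},
    {"tx":0,"ty":0,"tz":0,"ax":0,"ay":0,"az":0},
    {"tx":0,"ty":0,"tz":0,"ax":0,"ay":0,"az":0}
  ]
}}

```text
t: 23.2
tcp_pos: [0.4985, -0.2227, 0.077]
eef_rot: [0.605, -0.605, 0.366, -0.366]
wrist_force: [2.4, 5.2, 5.3]
gripper_width: 0.0133
```

```bash
python3 -c "
from h import *
st()"
```

```text
t 23.2 p [ 0.4985 -0.2227  0.077 ] yax [ 0.0012  0.0008 -1.    ] yaw 27.65668917313928 F [2.4185 5.2427 5.2924] T [ 1.0625 -0.3585  0.0436] w 0.013345954930479098 dq 0.002793545327895499
```

Call:
{"op": "carry_out", "data": {
  "moves": [
    {"tx":0,"ty":0,"tz":0,"ax":0,"ay":0,"az":-0.05},
    {"tx":0,"ty":0,"tz":0,"ax":0,"ay":0,"az":-0.05},
    {"tx":0,"ty":0,"tz":0,"ax":0,"ay":0,"az":0},
    {"tx":0,"ty":0,"tz":0,"ax":0,"ay":0,"az":0}
  ]
}}

```text
t: 23.6
tcp_pos: [0.4986, -0.2227, 0.077]
eef_rot: [0.587, -0.585, 0.396, -0.396]
wrist_force: [2.2, 5.3, 4.7]
gripper_width: 0.0132
```

```bash
python3 -c "
from h import *
st()"
```

```text
t 23.6 p [ 0.4986 -0.2227  0.077 ] yax [ 0.0013  0.0009 -1.    ] yaw 21.93620265161609 F [2.1542 5.2667 4.7078] T [ 1.0804 -0.4382  0.1259] w 0.013209124879491545 dq 0.0016738621057104022
```

Call:
{"op": "carry_out", "data": {
  "moves": [
    {"tx":0,"ty":0,"tz":0,"ax":0,"ay":0,"az":-0.05},
    {"tx":0,"ty":0,"tz":0,"ax":0,"ay":0,"az":-0.05},
    {"tx":0,"ty":0,"tz":0,"ax":0,"ay":0,"az":0},
    {"tx":0,"ty":0,"tz":0,"ax":0,"ay":0,"az":0}
  ]
}}

```text
t: 24.0
tcp_pos: [0.4987, -0.2226, 0.077]
eef_rot: [0.566, -0.565, 0.424, -0.425]
wrist_force: [3.0, 6.2, 4.9]
gripper_width: 0.0132
```

```bash
python3 -c "
from h import *
st()"
```

```text
t 24.0 p [ 0.4987 -0.2226  0.077 ] yax [ 0.0015  0.0009 -1.    ] yaw 16.214467593075703 F [3.0267 6.1949 4.8576] T [ 1.0729 -0.6101  0.1576] w 0.013206772901442782 dq 0.0038461505258675327
```

Call:
{"op": "carry_out", "data": {
  "moves": [
    {"tx":0,"ty":0,"tz":0,"ax":0,"ay":0,"az":-0.05},
    {"tx":0,"ty":0,"tz":0,"ax":0,"ay":0,"az":-0.05},
    {"tx":0,"ty":0,"tz":0,"ax":0,"ay":0,"az":0},
    {"tx":0,"ty":0,"tz":0,"ax":0,"ay":0,"az":0}
  ]
}}

```text
t: 24.4
tcp_pos: [0.4988, -0.2226, 0.077]
eef_rot: [0.544, -0.543, 0.452, -0.452]
wrist_force: [2.4, 5.4, 4.6]
gripper_width: 0.0134
```

```bash
python3 -c "
from h import *
st()"
```

```text
t 24.4 p [ 0.4988 -0.2226  0.077 ] yax [ 0.0017  0.0009 -1.    ] yaw 10.485505615487874 F [2.3589 5.3863 4.5651] T [ 1.1172 -0.6979  0.0932] w 0.013394553958878407 dq 0.003660056402741716
```

Call:
{"op": "carry_out", "data": {
  "moves": [
    {"tx":0,"ty":0,"tz":0,"ax":0,"ay":0,"az":-0.05},
    {"tx":0,"ty":0,"tz":0,"ax":0,"ay":0,"az":-0.05},
    {"tx":0,"ty":0,"tz":0,"ax":0,"ay":0,"az":0},
    {"tx":0,"ty":0,"tz":0,"ax":0,"ay":0,"az":0}
  ]
}}

```text
t: 24.8
tcp_pos: [0.4989, -0.2226, 0.077]
eef_rot: [0.521, -0.52, 0.479, -0.479]
wrist_force: [3.4, 4.1, 4.9]
gripper_width: 0.0135
```

```bash
python3 -c "
from h import *
st()"
```

```text
t 24.8 p [ 0.4989 -0.2226  0.077 ] yax [ 0.002   0.0009 -1.    ] yaw 4.751680583149701 F [3.4449 4.1461 4.8834] T [ 1.0799 -0.7636  0.0181] w 0.013453256485534509 dq 0.004124650771445407
```

Torque minima came at about 0.3, 0.7 and 1.1 rad, so two clicks are passed and the third lies just ahead. Adding the last 0.08 rad to reach 1.178.

Call:
{"op": "carry_out", "data": {
  "moves": [
    {"tx":0,"ty":0,"tz":0,"ax":0,"ay":0,"az":-0.04},
    {"tx":0,"ty":0,"tz":0,"ax":0,"ay":0,"az":-0.04},
    {"tx":0,"ty":0,"tz":0,"ax":0,"ay":0,"az":0},
    {"tx":0,"ty":0,"tz":0,"ax":0,"ay":0,"az":0},
    {"tx":0,"ty":0,"tz":0,"ax":0,"ay":0,"az":0},
    {"tx":0,"ty":0,"tz":0,"ax":0,"ay":0,"az":0},
    {"tx":0,"ty":0,"tz":0,"ax":0,"ay":0,"az":0},
    {"tx":0,"ty":0,"tz":0,"ax":0,"ay":0,"az":0}
  ]
}}

```text
t: 25.6
tcp_pos: [0.499, -0.2226, 0.077]
eef_rot: [0.502, -0.5, 0.499, -0.499]
wrist_force: [4.5, 6.1, 3.5]
gripper_width: 0.0132
```

```bash
python3 - <<'E'
from h import *
st()
s=camera('scene')[:,:,::-1]; a=cv2.resize(s[120:345,60:360],(800,600),interpolation=cv2.INTER_CUBIC); cv2.imwrite("pics/s12.png",a)
s=camera('top')[:,:,::-1]; cv2.imwrite("pics/t12.png",s)
E
```

```text
t 25.6 p [ 0.499  -0.2226  0.077 ] yax [ 0.0021  0.0009 -1.    ] yaw 0.18276317851336246 F [4.5332 6.0888 3.4837] T [ 1.1415 -0.8998  0.1847] w 0.013230505914781802 dq 0.001999788831646839
```

View pics/s12.png

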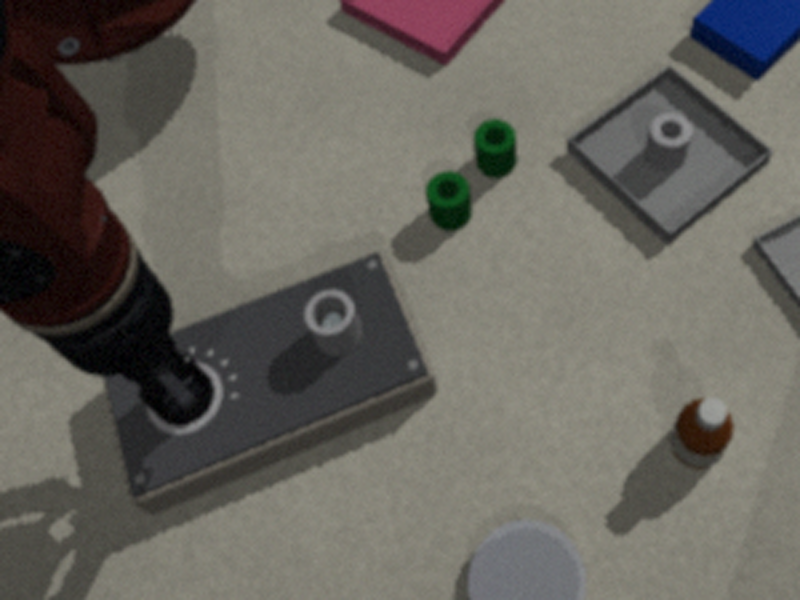

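View pics/t12.png

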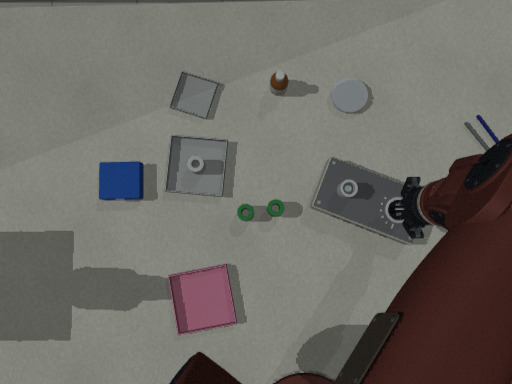

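Call:
{"op": "carry_out", "data": {
  "moves": [
    {"tx":0,"ty":0,"tz":0,"ax":0,"ay":0,"az":0},
    {"tx":0,"ty":0,"tz":0,"ax":0,"ay":0,"az":0}
  ]
}}

```text
t: 25.9
tcp_pos: [0.4989, -0.2226, 0.077]
eef_rot: [0.502, -0.5, 0.499, -0.499]
wrist_force: [4.3, 4.6, 3.5]
gripper_width: 0.0131
```

```bash
python3 -c "
from h import *
st()"
```

```text
t 25.9 p [ 0.4989 -0.2226  0.077 ] yax [ 0.0021  0.001  -1.    ] yaw 0.18051560211353865 F [4.3177 4.6306 3.4855] T [ 1.1879 -0.8973  0.1893] w 0.013087764235024587 dq 0.0011651674992903254
```

Call:
{"op": "carry_out", "data": {
  "moves": [
    {"tx":0,"ty":0,"tz":0,"ax":0,"ay":0,"az":0},
    {"tx":0,"ty":0,"tz":0,"ax":0,"ay":0,"az":0}
  ]
}}

```text
t: 26.1
tcp_pos: [0.4989, -0.2226, 0.077]
eef_rot: [0.502, -0.5, 0.499, -0.499]
wrist_force: [4.4, 4.3, 3.9]
gripper_width: 0.013
```

```bash
python3 - <<'E'
from h import *
st()
s=camera('top')[:,:,::-1]; a=cv2.resize(s[165:255,330:450],(800,600),interpolation=cv2.INTER_CUBIC); cv2.imwrite("pics/t13.png",cv2.convertScaleAbs(a,alpha=2))
E
```

```text
t 26.1 p [ 0.4989 -0.2226  0.077 ] yax [ 0.002  0.001 -1.   ] yaw 0.18168320167166435 F [4.4289 4.2554 3.9139] T [ 1.1258 -0.845   0.0635] w 0.01303681800509394 dq 0.001521800127129678
```

View pics/t13.png

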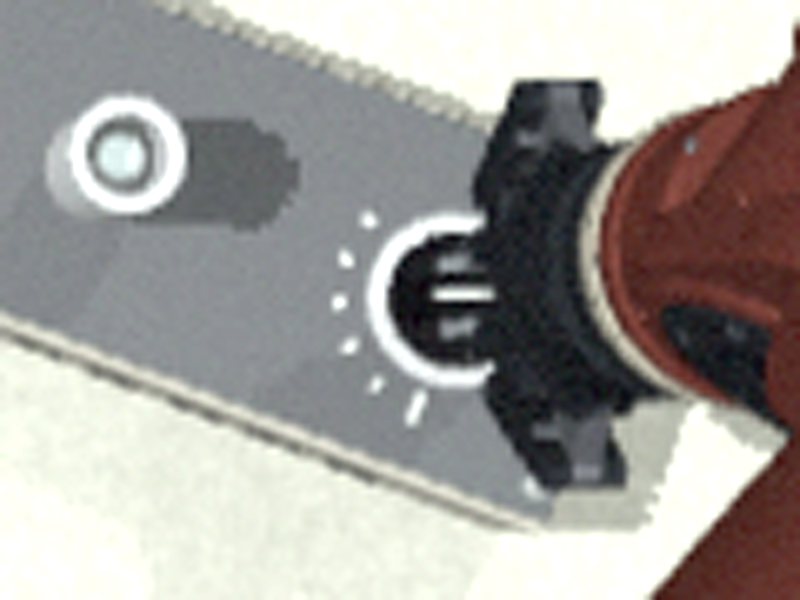

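The white line points at the third stop mark (340,301 in the crop). It lies horizontal in the image, parallel to world y as it should at 67.5°. Repeat torque readings scatter between 0.06 and 0.19, so the high one was noise. Handing in.

```bash
python3 -c "
from bench import *
print(finish_job())"
```

```text
the job is handed in; nothing more can be done
None
```

The job is handed in at about 26 s with the gripper still holding the selector knob at its third stop; `finish_job` gave no verdict.

- **Wide sleeve:** I slid it onto the lamp unit's port until it seated, felt as about 7 N upward at the expected height, then let go. The last pictures show it upright with the port tip in its bore.
- **Narrow sleeve:** It stands upright near the middle of the large steel tray, set down with about 6 N of contact and released.
- **Knob:** I turned it clockwise by feel. The torque dipped at about 0.3, 0.7 and 1.1 rad, just before each of the three stops. The gripper then stopped 67.4° (1.176 rad) from rest, and the last top view shows the white line on the third mark.
- **Bystanders:** The dish, bottle and slide case look unmoved in the final pictures; I did not measure them.

**Checks that disagreed:**
- The torque about the knob axis at the final pose was noisy, reading 0.18, 0.19 and then 0.06 N m with the arm still. It confirms the third stop less firmly than the picture and the gripper angle do.
- The two cameras differed by up to 8 mm on tray corners and about 3 mm elsewhere, so I averaged them. I finished the port fit by watching the wrist force.

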